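# Hang the rinsed canisters to dry and zero the thickness gauge on its master bar

### The job

Get the packing bench ready for the next run of box-pressed cigars. Hang every rinsed square canister from the mat mouth-down on a drying peg of its own, all the way down so that its rim rests on the rack board; and set the thickness gauge: pull its foot up by the knob, lay the master bar flat in the channel under the foot, push the foot down onto the bar, and only then turn the dial's bezel until the broad zero mark stands at the pointer's tip. Leave the bar under the lowered foot with the dial at zero, and do not disturb the cigar box, glue bottle and cigar mould that stand by.

Things in the scene. Friction and masses are not known exactly. Their poses are not given: they have to be found in the camera images.
- can0: Rinsed square aluminium cigar canister, no cap: 32 x 32 mm outside, 140 mm long, 3 mm walls (26 mm square inside), one end closed, 0.09 kg. Origin: middle of the closed end's outer face; z axis runs to the open mouth, x and y square to the flat sides. Starts lying on a mat 3 mm thick, mouth roughly towards the robot. Two or three canisters are present; an absent one reads None from the start
- can1: A second canister, the same as can0
- can2: A third canister, the same as can0
- can0_mouth (a point): Centre of the open mouth of can0, 140 mm from its origin along its z axis
- can1_mouth (a point): The same for can1
- can2_mouth (a point): The same for can2
- rack: Drying rack, fixed: wooden board 80 x 335 x 18 mm with four upright round steel pegs in a row along its y axis, 85 mm apart; each peg is 10 mm thick with a round tip 85 mm above the board. All start empty. Origin: centre of the board's underside; x axis across the board, z up
- peg0 (a point): Foot of the first peg, on the board's top face (18 mm above the bench); the one at the rack's right-hand end as the robot sees it, nearest the gauge
- peg1 (a point): Foot of the second peg
- peg2 (a point): Foot of the third peg
- peg3 (a point): Foot of the fourth peg, at the left-hand end
- gauge: Thickness gauge, fixed: cast base 260 x 110 x 25 mm with flat top (the anvil), column at its far end, arm (50 mm wide, 116 to 140 mm above the bench) reaching back over the anvil. Origin: on the bench, 20 mm nearer than the foot's axis; x axis runs from the open near end to the column, z up. Base from x = -125 to +135 mm, arm 0 to +115, column from +71
- anvil (a point): Point on the anvil's top (25 mm above the bench) under the foot, at gauge x = +20 mm, mid-channel. The channel runs along gauge x, 32 mm wide, between two fences 10 mm high from x = -7 to +43 mm; an end stop 10 mm high closes it at x = +48 mm. Nearer than x = -7 mm the anvil is open
- foot (a joint): Vertical slide with the gauge's foot (26 mm round) at its lower end: height of the foot's underside above the anvil in m, 0 to 0.065. It starts nearly down. A spring carries its weight and friction holds it where it is left; moving it takes 3 to 5 N
- foot_knob (a point): Centre of the black knob on top of the slide, 28 mm across and 22 mm high, by which the foot is lifted or pushed down; 134 mm above the foot's underside, on the foot's axis
- bar: Master bar: square steel bar 180 x 24 x 24 mm (hollow, about 0.3 kg), lying loose on the bench beside the gauge. Origin: centre of its underside, x axis along its length. Its top is 24 mm above the anvil when it lies in the channel
- bezel (a joint): Angle of the dial's bezel, with its face and zero mark, in rad, growing clockwise seen from above; -3 to 3; 0.06 N m of friction holds it where it is left
- bezel_grip (a point): Centre of the bezel at half its height. The bezel is a knurled steel ring 62 mm across and 20 mm high, axis upright, on top of the arm over the column; its underside is 12 mm above the arm, its axis is 62 mm beyond the knob's along the gauge's x axis
- zero_mark (a point): Inner end of the broad black zero mark on the dial face, 20 mm from the axis; it turns with the bezel. The face has 20 divisions of 18 degrees
- pointer (a joint): Angle of the dial's pointer in rad, clockwise from above, driven by the foot: 0.1 rad for each mm the foot rises. When joint bezel equals joint pointer, the zero mark stands at the pointer's tip
- pointer_tip (a point): Tip of the black pointer, 20 mm from the dial's axis
- cigarbox: Bystander: closed wooden cigar box 110 x 160 x 48 mm, at the right, beyond the bar
- gluebottle: Bystander: white glue bottle, 52 mm across, 120 mm tall, beyond the work
- mould: Bystander: black ten-groove cigar mould 130 x 300 x 28 mm, at the left
Things that resemble listed ones, but are neither listed nor needed, are in the scene too. Leave any green or purple look-alike of the can1 alone.

How it is judged:
By the outcome, as a careful person would: the job done as asked, in the order asked, and still so for the second after the job is handed in, with the robot touching nothing.
Of can0, can1, can2 only 2 to 3 are there at a start; the rules pass over those that are not, and their reading is None.
At some moment in a run one of can0, can1, can2 may be knocked a few centimetres aside while the robot is not near it.
Once in a run the grip may slacken for a moment while it holds something.
It also fails if it takes over 210 s, if anything falls off the work surface, if the arm or the gripper's body presses on something with over 40 N, if the wrist force passes 120 N, or if a joint passes its speed limit or range.

### The arm

A 7-joint arm with a two-finger parallel gripper is mounted at the origin on the work surface. World frame = base frame: x ahead of the robot, y to its left, z up, the work surface at z = 0. Lengths are in m, angles in rad, forces in N, time in s.
With the tool pointing down it reaches from about 0.35 to 0.9 m from the base axis. Payload 8.1 kg.
Tool frame: the origin (TCP) lies at the very end of the fingers, on their centre line; the grasp point (between the pads) lies 19 mm behind it; z points along the fingers, y is the line along which they close (so a half turn about z gives the same grasp; the last joint's range is limited). The gripper opens to 92 mm and grips with 3 to 60 N. Pads are 19 mm wide; open, the fingers measure 130 mm over their backs; the gripper's body (75 mm by 190 mm) begins 47 mm behind the grasp point.
Start: joints at [1.174, 0.434, 0.025, 1.573, -0.012, 1.134, -0.075], TCP at [0.181, -0.598, 0.227] pointing down, gripper open.
Joint ranges: [-2.62, 2.62], [-0.44, 2.09], [-1.27, 1.32], [0.08, 2.57], [-1.32, 4.46], [0.12, 2], [-2.74, 2.74]. Speed limits (rad/s): [2.22, 2.22, 3.01, 3.01, 3.14, 3.14, 3.14].

### API

Orientations are given as a rotation vector (axis times angle).
In Python, from cell import arm gives the robot as it stands.
- The arm moves only by the shell command python3 -m pendant 'ROWS' [FORCE]. ROWS is a JSON object of lists of equal length, an entry for each row: "slide": the shift along the tool's x, y, z in units of 0.3 m (1.0 is 0.3 m), a list of three; "dr": the turn, a rotation vector about the tool's x, y, z in units of 0.12 rad (1.0 is 0.12 rad), a list of three; "claw": the opening, from 0 (shut) to 1 (fully open). In form: {"slide": [[tx, ty, tz], ...], "dr": [[ax, ay, az], ...], "claw": [claw, ...]}. A call has 1 to 10 rows; each row shifts and turns the commanded pose from where the row before left it, along the tool's axes as they then stand; what a row does not reach is not made up. A row lasts 1/10 s, in which the tool goes at most 50 mm and 8.59 degrees, less where a joint would pass 70% of its speed; a pose out of reach is approached as far as the arm can. A call with a number of a shift or a turn outside -1 to 1 is refused whole. A call with a gripper value outside its range is refused whole. The fingers move at their own pace and stop on an object; FORCE is the grip in N (left out, the last holds). Time passes only in rows, so rows that do not move let the fingers close. It gives the time, the measured TCP pose, the force, the opening and the grip force at its end, in the units of the state.
- arm.observe(): the state, without advancing time (a new reading comes with each control period).
- arm.get_image(name): name is "side" or "top" or "wrist"; returns the picture (384x512x3 uint8, red, green, blue); there is no depth.
- arm.calibration(name): a dict with "K" (3x3 intrinsics, pixels), "xyz" and "orientation" of the camera in the world. Camera axes: x right, y up, looking along -z (the intrinsics and any distortion apply to the point x, -y, -z); pixel columns grow to the right and rows downward; lengths in m; the calibration is good to about 2 mm. A picture is of the moment at which its call begins: read the wrist's pose just before it. calibration takes no time and is no camera call; for the wrist camera it gives the pose at the moment of the call.
- arm.sign_off(): hands the job in; it is judged then, once.
The state is a dict: "clock": time; "joints": joint angles; "dq": joint speeds; "joint_efforts": joint torques, N m; "position": TCP position; "ee_rot": TCP orientation; "force": force on the tool from outside, world axes, zero at the start; "ft_torque": the same for the moment, N m; "width": opening from 0.0 (shut) to 1.0 (fully open); "gripper_force": force on a finger pad.
Only numpy, scipy, OpenCV 4.12 (cv2) and the standard library are available. Lean on these libraries where they do the work, as an engineer would, in place of code of your own. Each camera call takes 0.05 s, during which the arm holds its last target. There are 200 camera calls.

## Working session

There is one attempt and no reset: what is moved stays moved. The work goes in short steps, Python scripts to look and compute and a shell command to move; the robot and the scene stay as the last step left them, time stands still between calls to the robot, and variables do not carry over. Pictures are saved under pics/ and viewed, at most 14 in all, crops included, and the job is handed in when it is done.

```bash
ls; mkdir -p pics; python3 - <<'E'
from cell import arm
import cv2,json
import numpy as np
o=arm.observe(); print({k:np.round(v,3).tolist() for k,v in o.items()})
for n in("side","top","wrist"):
    c=arm.calibration(n); print(n,{k:(np.round(v,4).tolist() if not isinstance(v,str) else v) for k,v in c.items()})
    im=arm.get_image(n); np.save(f"pics/{n}0.npy",im); cv2.imwrite(f"pics/{n}0.png",im[:,:,::-1])
a=cv2.imread("pics/top0.png");b=cv2.imread("pics/side0.png")
cv2.imwrite("pics/top0b.png",cv2.resize(a,(800,600),interpolation=cv2.INTER_CUBIC))
cv2.imwrite("pics/side0b.png",cv2.resize(b,(800,600),interpolation=cv2.INTER_CUBIC))
E
```

```text
pics
{'clock': 0.0, 'joints': [1.174, 0.435, 0.025, 1.574, -0.012, 1.134, -0.075], 'dq': [0.0, -0.002, 0.001, -0.001, 0.001, 0.001, 0.001], 'joint_efforts': [0.0, -66.786, 0.985, -31.446, -0.061, 0.043, 0.0], 'position': [0.181, -0.598, 0.226], 'ee_rot': [-3.106, -0.459, 0.001], 'force': [-0.101, -0.475, -0.395], 'ft_torque': [-0.006, 0.037, 0.04], 'gripper_force': 0.0, 'width': 1.002}
side {'K': [[473.8513, 0.0, 256.9971], [0.0, 473.8513, 193.9143], [0.0, 0.0, 1.0]], 'xyz': [0.3727, 1.1397, 1.1295], 'orientation': [0.0834, -1.1973, -2.7367]}
top {'K': [[394.377, 0.0, 258.1661], [0.0, 394.377, 190.4973], [0.0, 0.0, 1.0]], 'xyz': [0.4258, 0.0395, 1.4784], 'orientation': [0.0864, -0.059, -1.565]}
wrist {'K': [[340.7834, 0.0, 262.7867], [0.0, 340.7834, 190.6081], [0.0, 0.0, 1.0]], 'xyz': [0.2551, -0.5766, 0.3835], 'orientation': [-0.2449, 0.1837, -1.2681]}
```

View pics/top0b.png

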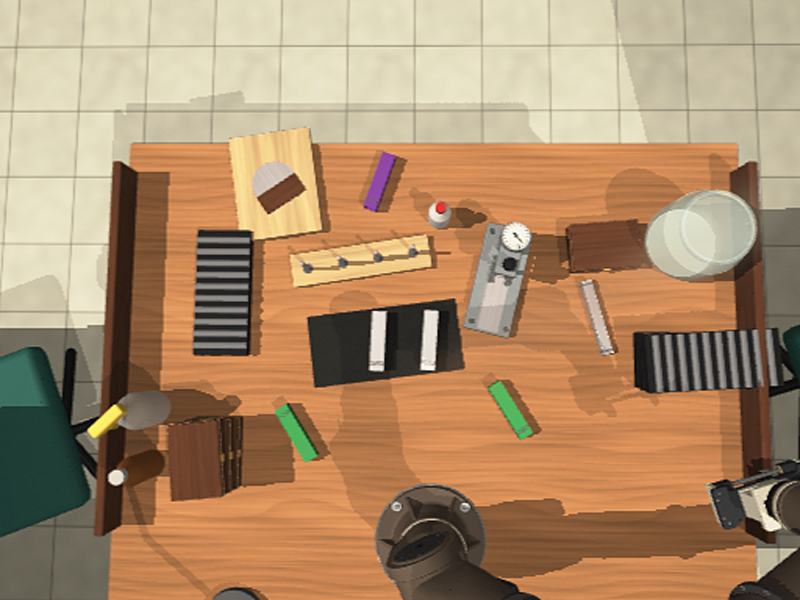

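View pics/side0b.png

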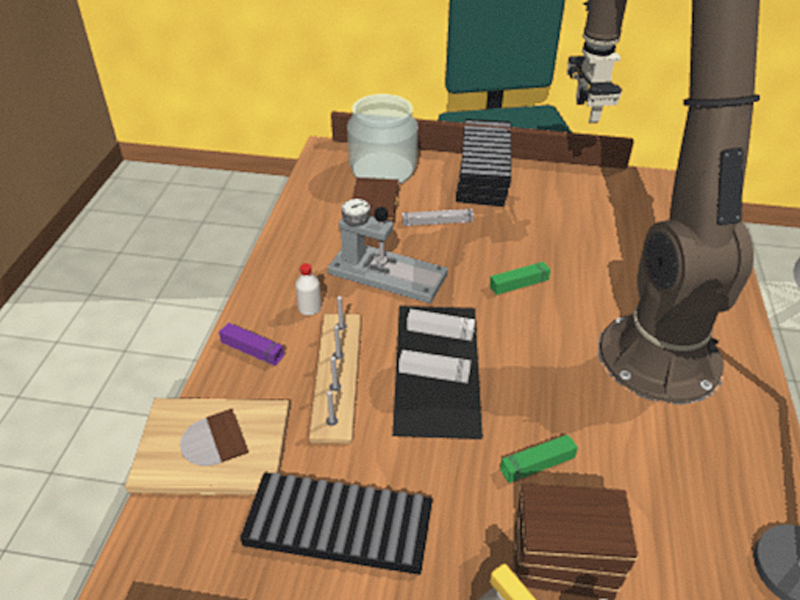

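The top view (800x600) shows two white canisters on the mat at (377,341) and (429,340), rack pegs at (307..412, 267..251), the gauge at (497,280) with dial (516,236) and knob (510,264), and the bar at (598,317). The side view agrees, and there are only two canisters.

```bash
cat > h.py <<'E'
from cell import arm
import numpy as np, cv2
from scipy.spatial.transform import Rotation as Rn
def ray(cal,p):
    d=np.linalg.inv(cal["K"])@[p[0],p[1],1.]; d=Rn.from_rotvec(cal["orientation"]).apply([d[0],-d[1],-d[2]])
    return np.array(cal["xyz"]),d/np.linalg.norm(d)
def plane(cal,p,z):
    o,d=ray(cal,p); return o+d*(z-o[2])/d[2]
def tri(*obs):   # (cal,pixel) pairs -> point, residual
    A=np.zeros((3,3));b=np.zeros(3);L=[ray(*x) for x in obs]
    for o,d in L: P=np.eye(3)-np.outer(d,d);A+=P;b+=P@o
    x=np.linalg.solve(A,b); return x,max(np.linalg.norm((np.eye(3)-np.outer(d,d))@(x-o)) for o,d in L)
def proj(cal,P):
    q=Rn.from_rotvec(cal["orientation"]).inv().apply(np.array(P)-cal["xyz"]); q=np.array(cal["K"])@[q[0],-q[1],-q[2]]; return q[:2]/q[2]
def snap(n,tag,crop=None,s=1):
    c=arm.calibration(n); im=arm.get_image(n)[:,:,::-1].copy(); cv2.imwrite(f"pics/{tag}.png",im); np.save(f"pics/{tag}.npy",c,allow_pickle=True)
    return c,im
def load(tag): return np.load(f"pics/{tag}.npy",allow_pickle=True).item(),cv2.imread(f"pics/{tag}.png")
def down(yaw,pitch=0): # tool x at world heading yaw, z down; pitch>0 turns fingers forward (towards tool x)
    return Rn.from_euler("z",yaw)*Rn.from_euler("x",np.pi)*Rn.from_euler("y",pitch)
def plan(p=None,R=None):
    o=arm.observe(); C=Rn.from_rotvec(o["ee_rot"]); 
    if R is None: R=C
    print("turn dr units",np.round((C.inv()*R).as_rotvec()/.12,2), end=" ")
    if p is not None:
        v=np.array(p)-o["position"]; print("slide before turn",np.round(C.inv().apply(v)/.3,3),"after turn",np.round(R.inv().apply(v)/.3,3),end=" ")
    print("pos",np.round(o["position"],4),"F",np.round(o["force"],1),"w",round(o["width"]*92,1),"t",round(o["clock"],1))
E
python3 - <<'E'
from h import *
c=arm.calibration("top"); 
pts=dict(canA0=(377,312,.035),canA1=(376,371,.035),canB0=(430,311,.035),canB1=(428,370,.035),p3=(307,267,.1),p2=(342,262,.1),p1=(377,257,.1),p0=(412,251,.1),dial=(516,236,.17),knob=(510,264,.17),bar0=(587,281,.024),bar1=(608,354,.024),gn0=(464,325,.025),gn1=(510,337,.025))
for k,(u,v,z) in pts.items(): print(k,np.round(plane(c,(u/1.5625,v/1.5625),z),3))
plan([.42,-.1,.36],down(0))
E
```

```text
canA0 [0.526 0.127 0.035]
canA1 [0.388 0.128 0.035]
canB0 [0.529 0.002 0.035]
canB1 [0.391 0.007 0.035]
p3 [0.623 0.282 0.1  ]
p2 [0.634 0.203 0.1  ]
p1 [0.646 0.124 0.1  ]
p0 [0.66  0.045 0.1  ]
dial [ 0.681 -0.178  0.17 ]
knob [ 0.62  -0.165  0.17 ]
bar0 [ 0.602 -0.369  0.024]
bar1 [ 0.43  -0.414  0.024]
gn0 [ 0.497 -0.078  0.025]
gn1 [ 0.469 -0.186  0.025]
turn dr units [-0.01  0.    2.45] slide before turn [ 1.244 -1.358 -0.445] after turn [ 0.797 -1.66  -0.446] pos [ 0.1808 -0.5979  0.2261] F [ 0.1 -0.1  0.2] w 91.9 t 0.1
```

```bash
python3 -m pendant '{"slide":[[0,0,-0.116],[0,0,-0.116],[0,0,-0.116],[0,0,-0.116],[0,0,-0.116]],"dr":[[0,0,0.84],[0,0,0.84],[0,0,0.84],[0,0,0.84],[0,0,0.84]],"claw":[1,1,1,1,1]}'
python3 -m pendant '{"slide":[[0.06,-0.149,0],[0.06,-0.149,0],[0.06,-0.149,0],[0.06,-0.149,0],[0.06,-0.149,0],[0.06,-0.149,0],[0.06,-0.149,0],[0.06,-0.149,0],[0.06,-0.149,0],[0.06,-0.149,0]],"dr":[[0,0,0],[0,0,0],[0,0,0],[0,0,0],[0,0,0],[0,0,0],[0,0,0],[0,0,0],[0,0,0],[0,0,0]],"claw":[1,1,1,1,1,1,1,1,1,1]}'
python3 - <<'E'
from h import *
plan([.45,-.2,.4],down(-.21))
c,im=snap("wrist","w1")
print(c)
E
```

```text
clock: 0.65
position: [0.1809, -0.5979, 0.402]
ee_rot: [-3.123, 0.336, 0.0]
force: [-0.8, -0.6, -0.4]
width: 0.996
gripper_force: 0.0
clock: 1.65
position: [0.4509, -0.1968, 0.4007]
ee_rot: [3.124, -0.33, 0.0]
force: [-0.2, -0.7, -0.4]
width: 1.0
gripper_force: 0.0
turn dr units [ 0. -0. -0.] slide before turn [-0.001  0.011  0.002] after turn [-0.001  0.011  0.002] pos [ 0.4509 -0.1968  0.4007] F [-0.2 -0.7 -0.4] w 92.0 t 1.6
{'K': array([[340.78338687,   0.        , 262.78674879],
       [  0.        , 340.78338687, 190.60808099],
       [  0.        ,   0.        ,   1.        ]]), 'xyz': array([ 0.52665007, -0.21330333,  0.55820863]), 'orientation': array([-0.20587896,  0.25397976, -1.76818246])}
```

View pics/w1.png

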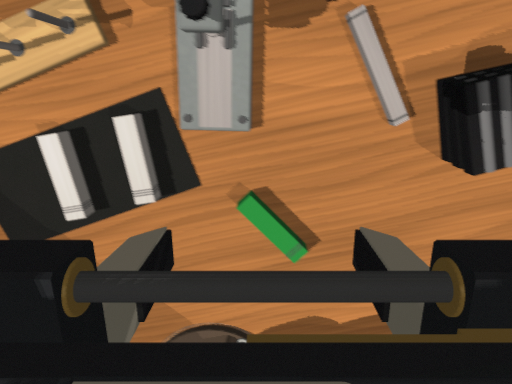

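The wrist view shows the gauge's near end at (215,125), with the knob cut at the top (195,8), the bar from (357,12) to (400,120), and both canisters with mouths (ring marks) towards the robot at (75,215) and (145,195). I need to go further ahead.

```bash
python3 -m pendant '{"slide":[[0.12,-0.02,0],[0.12,-0.02,0],[0.1,0,0],[0,0,0]],"dr":[[0,0,0],[0,0,0],[0,0,0],[0,0,0]],"claw":[1,1,1,1]}' | head -2
python3 -c "
from h import *
snap('wrist','wA')"
python3 -m pendant '{"slide":[[0,-0.15,0],[0,-0.15,0],[0,0,0],[0,0,0]],"dr":[[0,0,0],[0,0,0],[0,0,0],[0,0,0]],"claw":[1,1,1,1]}' | head -2
python3 - <<'E'
from h import *
snap('wrist','wB')
a=cv2.imread("pics/wA.png")[:230];b=cv2.imread("pics/wB.png")[:230]
cv2.imwrite("pics/AB.png",cv2.resize(np.vstack([a,b]),None,fx=1.28,fy=1.28))
E
```

```text
clock: 2.1
position: [0.555, -0.2083, 0.3986]
clock: 2.55
position: [0.5706, -0.1193, 0.4011]
```

View pics/AB.png

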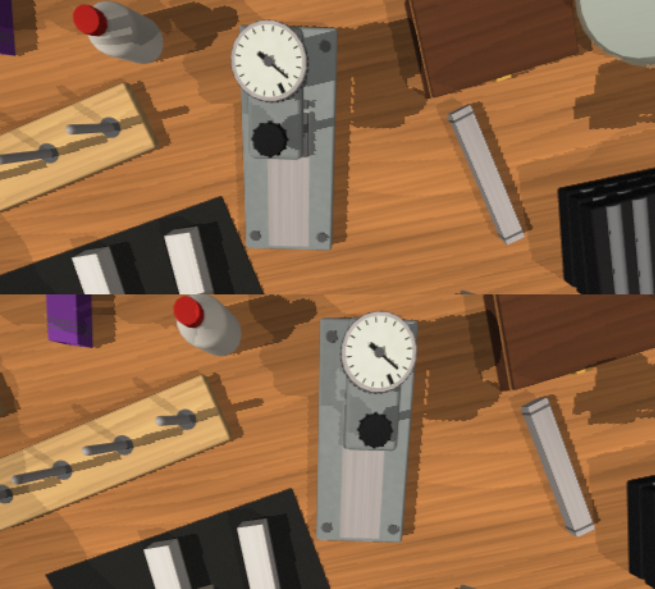

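Upper half (wrist A, scaled 1.28): dial (269,61), knob (269,139), bar from (462,115) to (514,237). Lower half (wrist B): dial (379,57), knob (376,136), bar from (537,112) to (580,237). The pegs have dark foot discs and tips leaning left. Pointer and zero mark both point lower right.

```bash
cat >> h.py <<'E'
def blobs(mask,near=None,amin=30):
    n,l,s,c=cv2.connectedComponentsWithStats(mask.astype(np.uint8)); i=[k for k in range(1,n) if s[k,4]>=amin]
    if near is not None: i=sorted(i,key=lambda k:np.hypot(*(c[k]-near)))
    return [(c[k],s[k,4],l==k) for k in i]
def rect(m): return cv2.minAreaRect(cv2.findNonZero(m.astype(np.uint8)))
E
python3 - <<'E'
from h import *
D={}
for t,dl,kn,br in(("wA",(210,48),(210,108),(380,137)),("wB",(296,44),(294,106),(437,137))):
    c,im=load(t); hsv=cv2.cvtColor(im,cv2.COLOR_BGR2HSV); 
    k=blobs(hsv[:,:,2]<50,kn)[0]; 
    w=(hsv[:,:,1]<60)&(hsv[:,:,2]>190); d=blobs(w,dl)[0]; cir=cv2.minEnclosingCircle(cv2.findNonZero(d[2].astype(np.uint8)))
    bm=(hsv[:,:,1]<70)&(hsv[:,:,2]>90); bm=cv2.morphologyEx(bm.astype(np.uint8),cv2.MORPH_OPEN,np.ones((3,3)))
    b=blobs(bm,br)[0]; r=rect(b[2])
    print(t,"knob",k[0],k[1],"dial",d[0],d[1],cir,"bar",r, b[1])
    D[t]=(c,k[0],np.array(cir[0]),cv2.boxPoints(r),r)
A,B=D["wA"],D["wB"]
print("knob",tri((A[0],A[1]),(B[0],B[1]))); print("dial",tri((A[0],A[2]),(B[0],B[2])))
for X in(A,B):
    p=X[3]; e=sorted([(p[i]+p[(i+1)%4])/2 for i in range(4)],key=lambda q:q[1]); e=[e[0],e[-1]]; print("bar ends",e,[np.round(plane(X[0],q,.024),4) for q in e]); X[3][:2]=e
for i in(0,1): print("bar end tri",tri((A[0],A[3][i]),(B[0],B[3][i])))
E
```

```text
wA knob [210.61921708 108.38967972] 562 dial [208.92664093  46.41602317] 2072 ((208.8700408935547, 46.91409683227539), 28.747175216674805) bar ((379.5857849121094, 137.00015258789062), (111.70738220214844, 19.532955169677734), 67.49646759033203) 2082
wB knob [292.86456401 105.72356215] 539 dial [295.14020913  43.41397338] 2104 ((295.0, 43.31034469604492), 29.310443878173828) bar ((435.7384948730469, 135.69589233398438), (110.0988998413086, 22.063594818115234), 69.86369323730469) 2290
knob (array([ 0.62387474, -0.16472588,  0.17284939]), np.float64(4.7307967338136845e-05))
dial (array([ 0.68538174, -0.17851306,  0.1718437 ]), np.float64(0.0005950278910757589))
bar ends [array([358.2083 ,  85.39938], dtype=float32), array([400.96326, 188.60092], dtype=float32)] [array([ 0.6076, -0.365 ,  0.024 ]), array([ 0.4338, -0.4121,  0.024 ])]
bar ends [array([416.78748,  84.01127], dtype=float32), array([454.6895 , 187.38051], dtype=float32)] [array([ 0.6079, -0.3634,  0.024 ]), array([ 0.4334, -0.4106,  0.024 ])]
bar end tri (array([ 0.60716474, -0.36765956,  0.0139371 ]), np.float64(3.3442564804932336e-06))
bar end tri (array([ 0.43018669, -0.41522337,  0.01505769]), np.float64(0.0002993611022491968))
```

```bash
python3 -m pendant '{"slide":[[0.069,0.036,0.05],[0.069,0.036,0.1],[0.069,0.036,0.13],[0,0,0.15],[0,0,0.15],[0,0,0.09],[0,0,0]],"dr":[[0,0,0.1],[0,0,0],[0,0,0],[0,0,0],[0,0,0],[0,0,0],[0,0,0]],"claw":[1,1,1,1,1,1,1]}' | head -3
python3 -c "
from h import *
plan([.6239,-.1647,.147],down(-.2207))"
```

```text
clock: 3.3
position: [0.6214, -0.1672, 0.1955]
ee_rot: [3.121, -0.352, -0.013]
turn dr units [ 0.01  0.07 -0.04] slide before turn [ 0.007 -0.01   0.162] after turn [ 0.006 -0.01   0.162] pos [ 0.6214 -0.1672  0.1955] F [0.4 0.5 0.9] w 92.1 t 3.3
```

```bash
python3 -m pendant '{"slide":[[0.006,-0.01,0.06],[0,0,0.06],[0,0,0.04],[0,0,0],[0,0,0],[0,0,0],[0,0,0],[0,0,0],[0,0,0],[0,0,0]],"dr":[[0,0,0],[0,0,0],[0,0,0],[0,0,0],[0,0,0],[0,0,0],[0,0,0],[0,0,0],[0,0,0],[0,0,0]],"claw":[1,1,1,1,0.2,0.2,0.2,0.2,0.2,0.2]}' 30
python3 -c "
from h import *
plan([.6239,-.1647,.147],down(-.2207))"
```

```text
clock: 4.3
position: [0.6274, -0.1627, 0.1518]
ee_rot: [3.122, -0.348, 0.0]
force: [-0.9, 0.1, -0.1]
width: 0.527
gripper_force: 0.0
turn dr units [ 0.   -0.   -0.01] slide before turn [-0.01   0.009  0.016] after turn [-0.01   0.009  0.016] pos [ 0.6274 -0.1627  0.1518] F [-0.9  0.1 -0.1] w 48.5 t 4.3
```

```bash
python3 -m pendant '{"slide":[[-0.005,0.004,0.008],[0,0,0],[0,0,0],[0,0,0]],"dr":[[0,0,0],[0,0,0],[0,0,0],[0,0,0]],"claw":[0.1,0.1,0.1,0.1]}' 30
python3 -m pendant '{"slide":[[0,0,0],[0,0,0]],"dr":[[0,0,0],[0,0,0]],"claw":[0.1,0.1]}'
```

```text
clock: 4.7
position: [0.6252, -0.1641, 0.149]
ee_rot: [3.122, -0.349, -0.001]
force: [-1.5, -2.8, -1.8]
width: 0.299
gripper_force: 30.0
clock: 4.9
position: [0.6252, -0.1642, 0.149]
ee_rot: [3.121, -0.349, -0.001]
force: [-1.4, -3.2, -2.2]
width: 0.297
gripper_force: 30.0
```

```bash
python3 -m pendant '{"slide":[[0,0,-0.03],[0,0,-0.03],[0,0,-0.03],[0,0,-0.03],[0,0,-0.03],[0,0,-0.015],[0,0,0],[0,0,0]],"dr":[[0,0,0],[0,0,0],[0,0,0],[0,0,0],[0,0,0],[0,0,0],[0,0,0],[0,0,0]],"claw":[0.1,0.1,0.1,0.1,0.1,0.1,0.1,0.1]}'
python3 -m pendant '{"slide":[[0,0,0],[0,0,0],[0,0,0],[0,0,-0.1],[0,0,-0.13],[0,0,-0.15],[0,0,-0.1],[0,0,0]],"dr":[[0,0,0],[0,0,0],[0,0,0],[0,0,0],[0,0,0],[0,0,0],[0,0,0],[0,0,0]],"claw":[0.8,0.8,0.8,0.8,0.8,0.8,0.8,0.8]}'
python3 - <<'E'
from h import *
c,im=snap("wrist","w2"); snap("top","t2"); snap("side","s2")
hsv=cv2.cvtColor(im,cv2.COLOR_BGR2HSV)
for b in blobs(hsv[:,:,2]<50): print(np.round(b[0]),b[1])
a=cv2.imread("pics/s2.png")[100:260,180:360]
cv2.imwrite("pics/s2c.png",np.vstack([cv2.resize(a,(512,455)),im[:145]]))
plan([.6,-.3,.3],down(.2617))
E
```

```text
clock: 5.7
position: [0.6253, -0.1641, 0.2003]
ee_rot: [3.121, -0.349, 0.0]
force: [-4.5, -4.6, 1.5]
width: 0.293
gripper_force: 30.0
clock: 6.5
position: [0.6279, -0.163, 0.3486]
ee_rot: [-3.122, 0.347, -0.014]
force: [0.3, -0.1, -0.5]
width: 0.797
gripper_force: 0.0
[371.  78.] 225
[380. 117.] 52
[265. 189.] 929
[250. 310.] 56473
turn dr units [-0.    0.   -4.03] slide before turn [0.018 0.464 0.141] after turn [-0.2    0.419  0.141] pos [ 0.6255 -0.1631  0.3422] F [ 0.7 -0.3 -0.3] w 73.6 t 6.7
```

View pics/s2c.png

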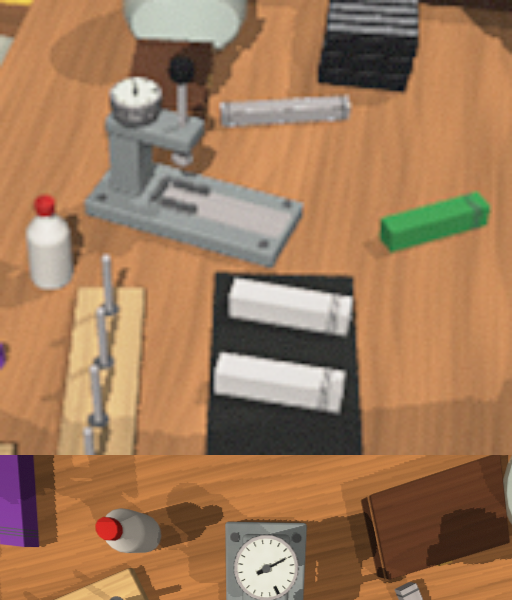

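The side view shows the foot raised well clear with the knob high, bar untouched, and the dial pointer turned. Now I check the black stack's clearance near the bar.

```bash
python3 - <<'E'
from h import *
a,_=load("wA");b,_=load("wB")
print("stack corner",tri((a,(437,148)),(b,(492,147))))
c,im=load("t2"); hsv=cv2.cvtColor(im,cv2.COLOR_BGR2HSV); m=(hsv[:,:,1]<80)&(hsv[:,:,2]>100)
for q in blobs(m,(383,203),20)[:1]: 
    r=rect(q[2]); print(r,plane(c,r[0],.024))
for t in("w2",):
    c,im=load(t); hsv=cv2.cvtColor(im,cv2.COLOR_BGR2HSV);m=cv2.Canny(im[:200],60,150)
    # gauge base edges
    g=(hsv[:,:,1]<60)&(hsv[:,:,2]>60); 
plan([.5203,-.3885,.15],down(.263))
E
```

```text
stack corner (array([ 0.48470538, -0.47972281,  0.01109037]), np.float64(0.0003705680741197742))
((420.40985107421875, 232.50820922851562), (35.490013122558594, 4.16464376449585), 84.80557250976562) [ 0.40951477 -0.52661344  0.024     ]
turn dr units [-0.    0.   -4.04] slide before turn [-0.176  0.81   0.641] after turn [-0.534  0.634  0.641] pos [ 0.6255 -0.1631  0.3422] F [ 0.7 -0.3 -0.3] w 73.6 t 6.7
```

```bash
python3 -m pendant '{"slide":[[0,0,0],[0,0,0],[0,0,0],[0,0,0],[0,0,0]],"dr":[[0,0,-0.81],[0,0,-0.81],[0,0,-0.81],[0,0,-0.81],[0,0,-0.8]],"claw":[0.8,0.8,0.8,0.8,0.8]}' |head -2
python3 -m pendant '{"slide":[[-0.089,0.106,0],[-0.089,0.106,0.05],[-0.089,0.106,0.08],[-0.089,0.106,0.08],[-0.089,0.106,0.08],[-0.089,0.106,0.08],[0,0,0],[0,0,0]],"dr":[[0,0,0],[0,0,0],[0,0,0],[0,0,0],[0,0,0],[0,0,0],[0,0,0],[0,0,0]],"claw":[0.8,0.8,0.8,0.8,0.8,0.8,0.8,0.8]}' |head -2
python3 - <<'E'
from h import *
plan([.5203,-.3885,.004],down(.263))
c,im=snap("wrist","w3")
hsv=cv2.cvtColor(im,cv2.COLOR_BGR2HSV); bm=(hsv[:,:,1]<70)&(hsv[:,:,2]>90); bm[235:]=0
bm=cv2.morphologyEx(bm.astype(np.uint8),cv2.MORPH_OPEN,np.ones((3,3)))
for p in([.6077,-.364,.024],[.5203,-.3885,.024],[.4336,-.411,.024]): print("proj",proj(c,p))
b=blobs(bm,(proj(c,[.56,-.377,.024])))[0]; r=rect(b[2]); print(r,b[1])
E
```

```text
clock: 7.15
position: [0.625, -0.1633, 0.3409]
clock: 7.95
position: [0.5187, -0.3899, 0.2294]
turn dr units [-0.03  0.02 -0.03] slide before turn [ 0.009 -0.001  0.751] after turn [ 0.007 -0.003  0.751] pos [ 0.5187 -0.3899  0.2294] F [ 0.9  0.3 -0.1] w 73.6 t 8.0
proj [260.37184114  73.94560001]
proj [261.69262645 162.41273768]
proj [261.32700032 238.37101497]
((263.5, 159.5), (149.0, 23.0), 90.0) 3288
```

View pics/w3.png

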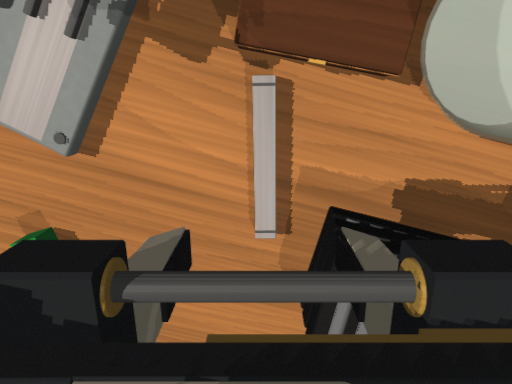

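The wrist view shows the bar centred under the gripper, ends at (264,76) and (265,236), parallel to the tool x axis; the stack stays to the right. Descending.

```bash
python3 -m pendant '{"slide":[[0.007,0.002,0.12],[0,0,0.14],[0,0,0.14],[0,0,0.14],[0,0,0.1],[0,0,0.04],[0,0,0],[0,0,0]],"dr":[[0,0,0],[0,0,0],[0,0,0],[0,0,0],[0,0,0],[0,0,0],[0,0,0],[0,0,0]],"claw":[0.8,0.8,0.8,0.8,0.6,0.6,0.6,0.6]}' |head -4
python3 -c "
from h import *
plan([.5203,-.3885,.004],down(.263))"
```

```text
clock: 8.8
position: [0.5242, -0.3893, 0.0295]
ee_rot: [3.113, 0.413, 0.003]
force: [-0.2, 0.6, 0.5]
turn dr units [ 0.01 -0.02  0.  ] slide before turn [-0.012 -0.006  0.085] after turn [-0.012 -0.006  0.085] pos [ 0.5242 -0.3893  0.0295] F [-0.2  0.6  0.5] w 55.6 t 8.8
```

```bash
python3 -m pendant '{"slide":[[-0.01,0,0.03],[0,0,0.03],[0,0,0.02],[0,0,0],[0,0,0],[0,0,0],[0,0,0],[0,0,0],[0,0,0]],"dr":[[0,0,0],[0,0,0],[0,0,0],[0,0,0],[0,0,0],[0,0,0],[0,0,0],[0,0,0],[0,0,0]],"claw":[0.6,0.6,0.6,0.1,0.1,0.1,0.1,0.1,0.1]}' 45
python3 -c "
from h import *
plan([.5203,-.3885,.1],down(.263))"
```

```text
clock: 9.7
position: [0.52, -0.3905, 0.0041]
ee_rot: [3.114, 0.411, 0.001]
force: [0.6, 0.4, 1.6]
width: 0.258
gripper_force: 45.0
turn dr units [ 0.   -0.   -0.01] slide before turn [ 0.003 -0.006 -0.32 ] after turn [ 0.003 -0.006 -0.32 ] pos [ 0.52   -0.3905  0.0041] F [0.6 0.4 1.6] w 23.7 t 9.7
```

```bash
python3 -m pendant '{"slide":[[0,0,-0.1],[0,0,-0.14],[0,0,-0.14],[0,0,-0.1],[0,0,0]],"dr":[[0,0,0],[0,0,0],[0,0,0],[0,0,0],[0,0,0]],"claw":[0.1,0.1,0.1,0.1,0.1]}'
python3 - <<'E'
from h import *
k=np.array([.6246,-.1644])
for t,s in(("wA",[(199.2,183.6),(251.6,185.2)]),("wB",[(255.5,181.7),(307,183.3)])):
    c,im=load(t); g=cv2.cvtColor(im,cv2.COLOR_BGR2GRAY); S=[]
    hsv=cv2.cvtColor(im,cv2.COLOR_BGR2HSV)
    for p in s:
        x,y=map(int,p); w=g[y-5:y+6,x-5:x+6]; m=w<w.min()+25; yy,xx=np.nonzero(m); q=(xx.mean()+x-5,yy.mean()+y-5); S.append(plane(c,q,.025))
    S=np.array(S); m=S.mean(0); d=S[1]-S[0]
    print(t,np.round(S,4),"yaw across",np.arctan2(d[0],-d[1])*-1,"yaw to knob",np.arctan2(*(k-m[:2])[::-1]),np.linalg.norm(k-m[:2]))
    # channel strip (pinkish) : centre columns at several rows
    for r in (150,165,178):
        row=hsv[r].astype(int); gray=[(u) for u in range(int(s[0][0])-15,int(s[1][0])+15) if row[u,2]>150 and im[r,u,2]>=im[r,u,0]]
        if gray: P=plane(c,((gray[0]+gray[-1])/2,r),.025); print(r,gray[0],gray[-1],np.round(P,4),np.arctan2(*(k-P[:2])[::-1]))
E
```

```text
clock: 10.2
position: [0.522, -0.3914, 0.1526]
ee_rot: [3.11, 0.41, 0.009]
force: [-0.1, -0.9, -2.5]
width: 0.259
gripper_force: 45.0
wA [[ 0.51   -0.0943  0.025 ]
 [ 0.4905 -0.1764  0.025 ]] yaw across 0.23335595449715035 yaw to knob -0.2294948360962658 0.1277229749614122
150 184 241 [ 0.5588 -0.1285  0.025 ] -0.49972398557666436
165 184 241 [ 0.5355 -0.1225  0.025 ] -0.43963040802711273
178 185 240 [ 0.5149 -0.1172  0.025 ] -0.4061786922245984
wB [[ 0.5105 -0.0946  0.025 ]
 [ 0.4909 -0.176   0.025 ]] yaw across 0.23617013083091815 yaw to knob -0.23073938818461104 0.12730656621678915
150 240 298 [ 0.5564 -0.1267  0.025 ] -0.5043865285254483
165 240 297 [ 0.5329 -0.1211  0.025 ] -0.4413096807233208
178 240 297 [ 0.512  -0.1168  0.025 ] -0.40009273241577914
```

```bash
python3 -m pendant '{"slide":[[0,0,0],[0,0,0],[0,0,0],[0,0,0],[0,0,0],[0,0,0]],"dr":[[0,0,0.7],[0,0,0.85],[0,0,0.85],[0,0,0.85],[0,0,0.85],[0,0,0]],"claw":[0.1,0.1,0.1,0.1,0.1,0.1]}' |head -2
python3 -m pendant '{"slide":[[-0.046,-0.116,0],[-0.046,-0.116,0],[-0.046,-0.116,0],[-0.046,-0.116,0],[-0.046,-0.116,0],[-0.046,-0.116,0],[-0.046,-0.116,0],[0,0,0],[0,0,0],[0,0,0]],"dr":[[0,0,0],[0,0,0],[0,0,0],[0,0,0],[0,0,0],[0,0,0],[0,0,0],[0,0,0],[0,0,0],[0,0,0]],"claw":[0.1,0.1,0.1,0.1,0.1,0.1,0.1,0.1,0.1,0.1]}'
python3 - <<'E'
from h import *
plan([.4834,-.1313,.033],down(-.23))
c,im=snap("wrist","w4")
E
```

```text
clock: 10.8
position: [0.5189, -0.3896, 0.1462]
clock: 11.8
position: [0.4809, -0.1321, 0.1475]
ee_rot: [3.12, -0.359, -0.001]
force: [-0.2, 0.0, -3.6]
width: 0.258
gripper_force: 45.0
turn dr units [0.01 0.   0.01] slide before turn [ 0.008 -0.005  0.382] after turn [ 0.008 -0.004  0.382] pos [ 0.4809 -0.1321  0.1475] F [-0.2  0.  -3.6] w 23.7 t 11.8
```

View pics/w4.png

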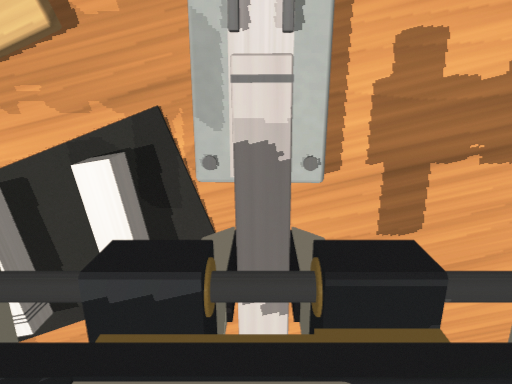

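The wrist view shows the held bar (cols 232–292) in line with the channel strip and the fences (234 and 288), and level. Lower it and slide in.

```bash
python3 -m pendant '{"slide":[[0.008,-0.004,0.08],[0,0,0.12],[0,0,0.1],[0,0,0.05],[0,0,0.02],[0,0,0],[0,0,0]],"dr":[[0,0,0],[0,0,0],[0,0,0],[0,0,0],[0,0,0],[0,0,0],[0,0,0]],"claw":[0.1,0.1,0.1,0.1,0.1,0.1,0.1]}' |grep -v rot
python3 -c "
from h import *
plan([.5564,-.1484,.031],down(-.23))"
```

```text
clock: 12.55
position: [0.4843, -0.131, 0.0375]
force: [0.3, 0.2, -4.2]
width: 0.255
gripper_force: 45.0
turn dr units [ 0.   -0.01  0.  ] slide before turn [0.247 0.002 0.022] after turn [0.247 0.002 0.022] pos [ 0.4843 -0.131   0.0375] F [ 0.3  0.2 -4.2] w 23.4 t 12.6
```

```bash
python3 -m pendant '{"slide":[[0,0,0.015],[0.05,0.002,0],[0.05,0,0],[0.05,0,0],[0.04,0,0],[0.03,0,0],[0.026,0,0],[0,0,0.006],[0,0,0.006],[0,0,0]],"dr":[[0,0,0],[0,0,0],[0,0,0],[0,0,0],[0,0,0],[0,0,0],[0,0,0],[0,0,0],[0,0,0],[0,0,0]],"claw":[0.1,0.1,0.1,0.1,0.1,0.1,0.1,0.1,0.1,0.1]}' |grep -v rot
python3 -c "
from h import *
plan([.5564,-.1484,.029],down(-.23))
snap('side','s5')"
```

```text
clock: 13.55
position: [0.5553, -0.1478, 0.0291]
force: [0.5, 0.2, 1.6]
width: 0.262
gripper_force: 45.0
turn dr units [ 0. -0.  0.] slide before turn [0.004 0.001 0.   ] after turn [0.004 0.001 0.   ] pos [ 0.5553 -0.1478  0.0291] F [0.5 0.2 1.6] w 24.1 t 13.6
```

```bash
python3 -m pendant '{"slide":[[0,0,0],[0,0,0],[0,0,0],[0,0,-0.06],[0,0,-0.1],[-0.05,0,-0.15],[-0.05,0,-0.15],[-0.05,0,-0.15],[0,0,-0.15],[0,0,0]],"dr":[[0,0,0],[0,0,0],[0,0,0],[0,0,0],[0,0,0],[0,0,0],[0,0,0],[0,0,0],[0,0,0],[0,0,0]],"claw":[0.55,0.55,0.55,0.55,0.55,0.55,0.55,0.55,0.55,0.55]}' |grep -v rot
python3 - <<'E'
from h import *
c,im=snap("wrist","w5"); s=cv2.imread("pics/s5.png"); _,s2=snap("side","s6")
cv2.imwrite("pics/v5.png",np.vstack([cv2.resize(s2[110:210,180:340],(512,320)),im[:240]]))
plan([.6246,-.1644,.24],down(-.23))
E
```

```text
clock: 14.6
position: [0.5144, -0.1379, 0.2631]
force: [0.6, -0.0, 0.4]
width: 0.555
gripper_force: 0.0
turn dr units [ 0.   -0.02  0.  ] slide before turn [0.385 0.001 0.06 ] after turn [0.386 0.001 0.059] pos [ 0.5121 -0.1377  0.2578] F [-0.7 -0.4 -0.9] w 50.7 t 14.7
```

View pics/v5.png

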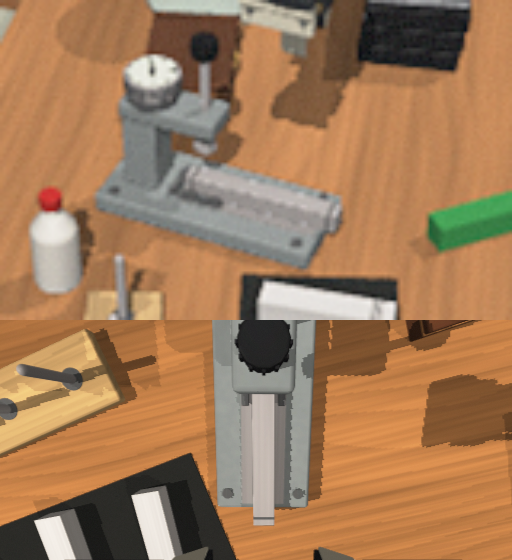

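The side view shows the bar flat in the channel with the foot well above it; wrist view confirms it lies between the fences, near end at (263,522) slightly overhanging. Now push the knob down with closed fingers.

```bash
python3 -m pendant '{"slide":[[0.1,0,0],[0.1,0,0],[0.1,0,0],[0.086,0,0],[0,0,0],[0,0,0],[0,0,0.06],[0,0,0]],"dr":[[0,0,0],[0,0,0],[0,0,0],[0,0,0],[0,0,0],[0,0,0],[0,0,0],[0,0,0]],"claw":[0,0,0,0,0,0,0,0]}' 30|grep -v rot
python3 -m pendant '{"slide":[[0,0,0.03],[0,0,0.03],[0,0,0.02],[0,0,0.02],[0,0,0.02],[0,0,0]],"dr":[[0,0,0],[0,0,0],[0,0,0],[0,0,0],[0,0,0],[0,0,0]],"claw":[0,0,0,0,0,0]}'|grep -v rot
```

```text
clock: 15.5
position: [0.622, -0.1635, 0.2361]
force: [-0.8, -0.3, -0.2]
width: 0.006
gripper_force: 0.0
clock: 16.1
position: [0.6242, -0.1639, 0.2017]
force: [0.4, -0.1, -0.3]
width: 0.004
gripper_force: 0.0
```

```bash
for i in 1; do python3 -m pendant '{"slide":[[0,0,0.01],[0,0,0.01]],"dr":[[0,0,0],[0,0,0]],"claw":[0,0]}'|grep -E "pos|force: \["; python3 -m pendant '{"slide":[[0,0,0.007],[0,0,0]],"dr":[[0,0,0],[0,0,0]],"claw":[0,0]}'|grep -E "pos|force: \[";  python3 -m pendant '{"slide":[[0,0,0.007],[0,0,0]],"dr":[[0,0,0],[0,0,0]],"claw":[0,0]}'|grep -E "pos|force: \["; done
```

```text
position: [0.6247, -0.164, 0.1969]
force: [-1.2, 0.5, 2.9]
position: [0.6246, -0.1639, 0.1945]
force: [1.1, 0.5, -0.5]
position: [0.6246, -0.1639, 0.1943]
force: [-5.4, 0.2, 13.8]
```

```bash
python3 -m pendant '{"slide":[[0,0,-0.04],[0,0,-0.12],[0,0,-0.15],[0,0,-0.15],[0,0,0],[0,0,0]],"dr":[[0,0,0],[0,0,0],[0,0,0],[0,0,0],[0,0,0],[0,0,0]],"claw":[0.5,0.9,0.9,0.9,0.9,0.9]}'|grep -v rot
python3 - <<'E'
from h import *
plan([.6854,-.1785,.24],down(-.23))
c,im=snap("wrist","w6")
ctr=proj(c,[.6854,-.1785,.172]); print(ctr)
np.save("pics/dialc.npy",ctr)
x,y=map(int,ctr); cv2.imwrite("pics/dial6.png",cv2.resize(im[y-45:y+45,x-45:x+45],(540,540),interpolation=cv2.INTER_CUBIC))
E
```

```text
clock: 17.3
position: [0.625, -0.1639, 0.332]
force: [-1.2, -0.8, -0.7]
width: 0.479
gripper_force: 0.0
turn dr units [-0.   -0.02  0.  ] slide before turn [0.206 0.002 0.307] after turn [0.207 0.001 0.307] pos [ 0.625  -0.1639  0.332 ] F [-1.2 -0.8 -0.7] w 44.1 t 17.3
[262.92636608 108.72493764]
```

View pics/dial6.png

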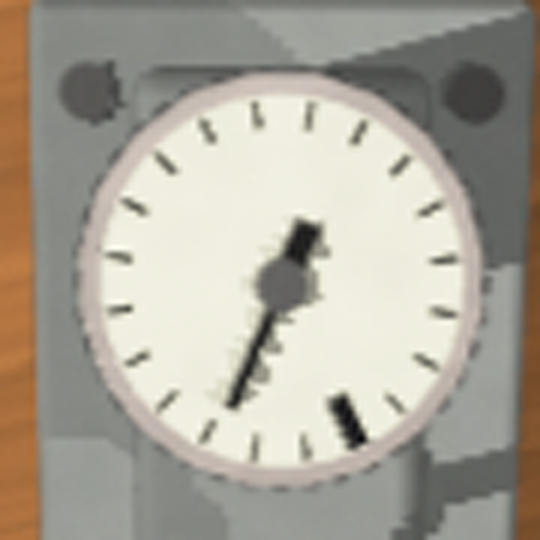

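The dial crop: centre (285,283), pointer tip (232,405), zero mark centred (349,421). The bezel needs about 48.5° (0.845 rad) clockwise. I grip it 24° back and turn through to 24° beyond.

```bash
python3 -m pendant '{"slide":[[0,0,0],[0,0,0],[0,0,0],[0,0,0],[0.063,0.029,0],[0.063,0.029,0],[0.063,0.029,0.1],[0,0,0.15],[0,0,0.15],[0,0,0.02]],"dr":[[0,0,-0.875],[0,0,-0.875],[0,0,-0.875],[0,0,-0.875],[0,0,0],[0,0,0],[0,0,0],[0,0,0],[0,0,0],[0,0,0]],"claw":[1,1,1,1,1,1,1,1,1,1]}'|grep -v rot
python3 -m pendant '{"slide":[[0,0,0],[0,0,0]],"dr":[[0,0,0],[0,0,0]],"claw":[1,1]}' >/dev/null
python3 -c "
from h import *
plan([.6852,-.1785,.146],down(.19))"
```

```text
clock: 18.35
position: [0.6806, -0.1783, 0.1964]
force: [-0.9, -0.2, 0.5]
width: 0.996
gripper_force: 0.0
turn dr units [ 0.01 -0.02  0.  ] slide before turn [-0.003 -0.002  0.202] after turn [-0.003 -0.002  0.202] pos [ 0.686  -0.1789  0.2067] F [ 0.6 -0.   0.9] w 91.9 t 18.6
```

```bash
python3 -m pendant '{"slide":[[0,0,0.06],[0,0,0.06],[0,0,0.05],[0,0,0.03],[0,0,0],[0,0,0],[0,0,0],[0,0,0],[0,0,0],[0,0,0]],"dr":[[0,0,0],[0,0,0],[0,0,0],[0,0,0],[0,0,0],[0,0,0],[0,0,0],[0,0,0],[0,0,0],[0,0,0]],"claw":[1,1,1,1,1,0.5,0.5,0.5,0.5,0.5]}' 20|grep -v rot
python3 -m pendant '{"slide":[[0,0,0],[0,0,0]],"dr":[[0,0,0],[0,0,0]],"claw":[0.5,0.5]}' |grep -v rot
python3 -c "
from h import *
plan([.6852,-.1785,.146],down(.19))"
```

```text
clock: 19.55
position: [0.6851, -0.1778, 0.145]
force: [-0.9, 1.4, 3.3]
width: 0.669
gripper_force: 20.0
clock: 19.75
position: [0.6851, -0.1779, 0.145]
force: [-2.9, 4.0, 5.1]
width: 0.672
gripper_force: 20.0
turn dr units [-0.01 -0.    0.01] slide before turn [-0.     0.002 -0.003] after turn [-0.     0.002 -0.003] pos [ 0.6851 -0.1779  0.145 ] F [-2.9  4.   5.1] w 61.8 t 19.8
```

Holding the ring (61.8 mm). Turn 7.05 units clockwise, then release and look.

```bash
python3 -m pendant '{"slide":[[0,0,0],[0,0,0],[0,0,0],[0,0,0],[0,0,0],[0,0,0],[0,0,0],[0,0,0],[0,0,0],[0,0,0]],"dr":[[0,0,0.7],[0,0,0.8],[0,0,0.8],[0,0,0.8],[0,0,0.8],[0,0,0.8],[0,0,0.8],[0,0,0.8],[0,0,0.75],[0,0,0]],"claw":[0.5,0.5,0.5,0.5,0.5,0.5,0.5,0.5,0.5,0.5]}'
python3 -m pendant '{"slide":[[0,0,0],[0,0,0],[0,0,0],[0,0,0],[0,0,-0.05],[0,0,-0.1],[0,0,-0.15],[0,0,-0.15],[0,0,-0.1],[0,0,0]],"dr":[[0,0,0],[0,0,0],[0,0,0],[0,0,0],[0,0,0],[0,0,0],[0,0,0],[0,0,0],[0,0,0],[0,0,0]],"claw":[0.5,1,1,1,1,1,1,1,1,1]}'|grep -v rot
python3 -m pendant '{"slide":[[-0.1,0,0],[-0.1,0,0],[0,0,0],[0,0,0]],"dr":[[0,0,0],[0,0,0],[0,0,0],[0,0,0]],"claw":[1,1,1,1]}'|grep pos
python3 - <<'E'
from h import *
c,im=snap("wrist","w7")
x,y=map(int,proj(c,[.6852,-.1785,.172]))
cv2.imwrite("pics/dial7.png",cv2.resize(im[y-45:y+45,x-45:x+45],(540,540),interpolation=cv2.INTER_CUBIC))
E
```

```text
clock: 20.75
position: [0.6847, -0.1795, 0.1449]
ee_rot: [2.971, -1.017, 0.0]
force: [-3.7, 0.5, 5.4]
width: 0.671
gripper_force: 20.0
clock: 21.75
position: [0.6871, -0.1793, 0.3167]
force: [-0.2, 0.9, 0.4]
width: 1.0
gripper_force: 0.0
position: [0.6373, -0.1421, 0.3102]
```

View pics/dial7.png

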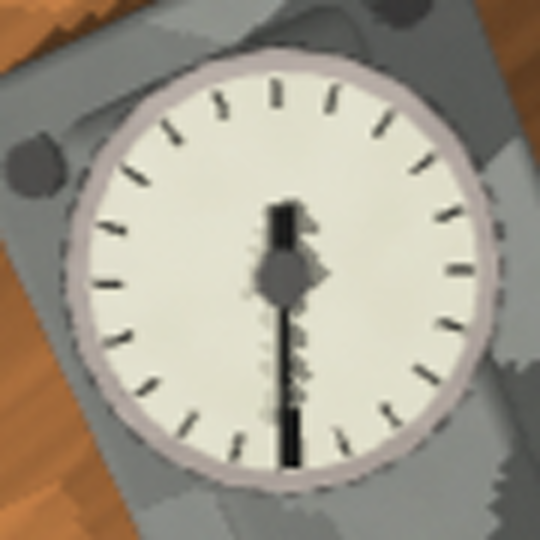

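The crop shows the zero mark's inner end (289,410) right at the pointer's tip (287,407), within about 1°. Next the canisters and pegs.

```bash
python3 -m pendant '{"slide":[[0,0,-0.1],[0,0,-0.1],[0,0,-0.1],[0,0,0],[0,0,0],[0,0,0],[0,0,0]],"dr":[[0,0,-0.78],[0,0,-0.78],[0,0,-0.78],[0,0,-0.78],[0,0,-0.78],[0,0,-0.78],[0,0,-0.8]],"claw":[1,1,1,1,1,1,1]}'|grep pos
python3 -m pendant '{"slide":[[-0.089,-0.097,0],[-0.089,-0.097,0],[-0.089,-0.097,0],[-0.089,-0.097,0],[-0.089,-0.097,0],[-0.089,-0.097,0],[-0.089,-0.097,0],[0,0,0],[0,0,0]],"dr":[[0,0,0],[0,0,0],[0,0,0],[0,0,0],[0,0,0],[0,0,0],[0,0,0],[0,0,0],[0,0,0]],"claw":[1,1,1,1,1,1,1,1,1]}'|grep -E "pos|rot"
python3 -c "
from h import *
snap('wrist','c1')"
python3 -m pendant '{"slide":[[0,-0.15,0],[0,-0.15,0],[0,-0.1,0],[0,0,0],[0,0,0]],"dr":[[0,0,0],[0,0,0],[0,0,0],[0,0,0],[0,0,0]],"claw":[1,1,1,1,1]}'|grep -E "pos|rot"
python3 - <<'E'
from h import *
snap('wrist','c2'); snap("top","t8")
a=cv2.imread("pics/c1.png")[:240];b=cv2.imread("pics/c2.png")[:240]
cv2.imwrite("pics/C.png",cv2.resize(np.vstack([a,b]),None,fx=1.25,fy=1.25))
E
```

```text
position: [0.6381, -0.1434, 0.3991]
position: [0.4507, 0.0609, 0.4]
ee_rot: [3.141, 0.004, 0.002]
position: [0.4511, 0.1803, 0.3989]
ee_rot: [3.141, 0.002, -0.002]
```

View pics/C.png

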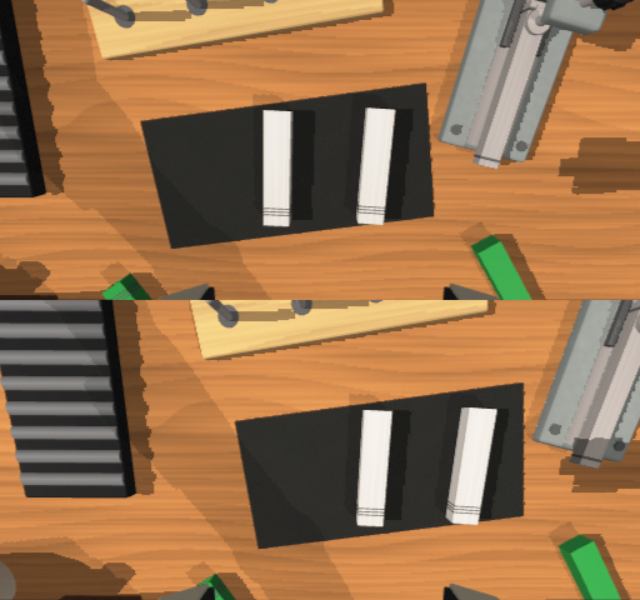

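Wrist views (1.25 scale): canisters at (277,168) and (376,166) in the first, (374,468) and (471,466) in the second, mouths (ring lines) towards the robot. Pegs lie just off the top; I take two more views of them.

```bash
python3 -m pendant '{"slide":[[0.12,0,0],[0.12,0,0],[0.12,0,0],[0,0,0],[0,0,0]],"dr":[[0,0,0],[0,0,0],[0,0,0],[0,0,0],[0,0,0]],"claw":[1,1,1,1,1]}'|grep -E "pos"
python3 -c "
from h import *
snap('wrist','c3')"
python3 -m pendant '{"slide":[[0,0.12,0],[0,0.12,0],[0,0,0],[0,0,0]],"dr":[[0,0,0],[0,0,0],[0,0,0],[0,0,0]],"claw":[1,1,1,1]}'|grep -E "pos"
python3 - <<'E'
from h import *
snap('wrist','c4')
a=cv2.imread("pics/c3.png")[:240];b=cv2.imread("pics/c4.png")[:240]
cv2.imwrite("pics/P.png",cv2.resize(np.vstack([a,b]),None,fx=1.25,fy=1.25))
res={}
for t in("c1","c2"):
    c,im=load(t); hsv=cv2.cvtColor(im,cv2.COLOR_BGR2HSV)
    for lo in(150,225):
        m=(hsv[:,:,1]<40)&(hsv[:,:,2]>lo); m[200:]=0
        m=cv2.morphologyEx(m.astype(np.uint8),cv2.MORPH_CLOSE,np.ones((7,3)))
        L=[b for b in blobs(m,amin=800) if np.ptp(np.nonzero(b[2])[0])>60]
        for b in sorted(L,key=lambda b:b[0][0]): 
            r=rect(b[2]);p=cv2.boxPoints(r);e=sorted([(p[i]+p[(i+1)%4])/2 for i in range(4)],key=lambda q:q[1]);e=[e[0],e[-1]]
            w=[plane(c,q,.035) for q in e]; print(t,lo,np.round(r[0],1),np.round(r[1],1),[np.round(x[:2],4) for x in w],"len",np.linalg.norm(w[0]-w[1]).round(4),"yaw",np.arctan2(*(w[0]-w[1])[1::-1]).round(3))
            res.setdefault((t,lo),[]).append((c,e))
for i in(0,1):
    for j in(0,1): print(i,j,tri(*[(res[(t,225)][i][0],res[(t,225)][i][1][j]) for t in("c1","c2")]))
E
```

```text
position: [0.5587, 0.1796, 0.3987]
position: [0.5574, 0.1082, 0.4004]
c1 150 [221.5 134. ] [92. 21.] [array([0.532, 0.121]), array([0.3925, 0.1255])] len 0.1395 yaw -0.032
c1 150 [300.  132.5] [23.3 92.8] [array([0.5346, 0.    ]), array([0.3947, 0.0077])] len 0.1401 yaw -0.055
c1 150 [385.2  58.1] [ 29.  120.9] [array([ 0.6478, -0.132 ]), array([ 0.4924, -0.0967])] len 0.1593 yaw -0.223
c1 150 [413.1  66.6] [ 21.7 140.2] [array([ 0.6489, -0.1736]), array([ 0.466 , -0.1375])] len 0.1864 yaw -0.195
c1 150 [431.3  74.7] [ 13.  110.4] [array([ 0.6197, -0.2016]), array([ 0.4769, -0.1658])] len 0.1472 yaw -0.246
c1 225 [221.  134.5] [91. 20.] [array([0.5306, 0.1218]), array([0.3925, 0.1263])] len 0.1381 yaw -0.032
c1 225 [299.9 132.6] [20.7 92.1] [array([ 0.534 , -0.0008]), array([0.3953, 0.0086])] len 0.139 yaw -0.068
c2 150 [298.2 134.2] [23.3 92.8] [array([0.5318, 0.1224]), array([0.3917, 0.1291])] len 0.1402 yaw -0.047
c2 150 [375.7 131.9] [27.9 95.4] [array([0.5362, 0.0031]), array([0.3943, 0.0135])] len 0.1423 yaw -0.073
c2 150 [467.   58.2] [ 30.8 124.4] [array([ 0.6476, -0.1294]), array([ 0.4908, -0.0946])] len 0.1606 yaw -0.219
c2 150 [505.5  65.2] [ 32.  110.5] [array([ 0.6304, -0.1841]), array([ 0.4909, -0.1542])] len 0.1427 yaw -0.212
c2 225 [298.7 134. ] [20.8 91.6] [array([0.5314, 0.1221]), array([0.393 , 0.1278])] len 0.1384 yaw -0.041
c2 225 [378.3 132.2] [20.7 93.7] [array([ 0.5346, -0.0007]), array([0.3952, 0.0093])] len 0.1399 yaw -0.071
0 0 (array([0.53096371, 0.12197549, 0.03366194]), np.float64(0.0003934672107521759))
0 1 (array([0.39096909, 0.12713151, 0.02805582]), np.float64(0.00026338519620352905))
1 0 (array([ 0.53432644, -0.00085701,  0.03448022]), np.float64(0.00032770252630843236))
1 1 (array([0.39450221, 0.00834391, 0.03216359]), np.float64(7.602828151823636e-05))
```

View pics/P.png

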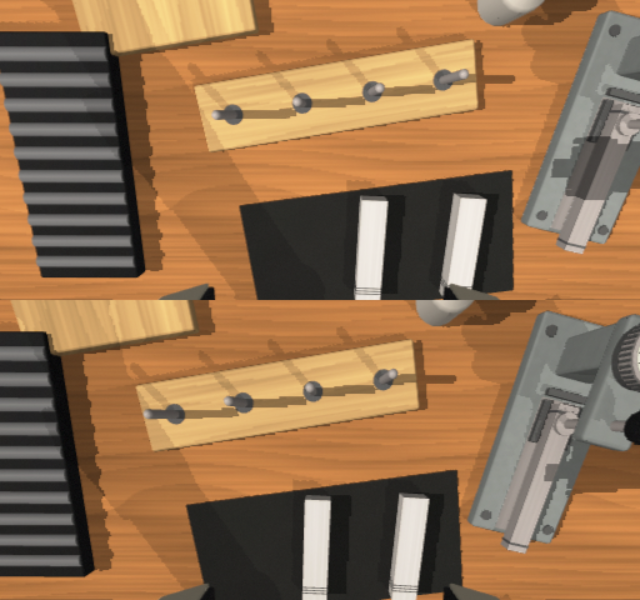

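The views show four empty pegs; feet in c3 (1.25 scale) at (233,114),(301,103),(372,92),(443,80), tips at (217,115),(301,103),(380,89),(462,75); c4 feet (175,114),(243,103),(313,92),(383,80).

```bash
python3 - <<'E'
from h import *
F={"c3":[(233,114),(301,103),(372,92),(443,80)],"c4":[(175,114),(243,103),(313,92),(383,80)]}
T={"c3":[(215,115),(301,104),(380,89),(465,74)],"c4":[(147,114),(230,101),(313,90),(393,75)]}
for i in range(4):
    o=[]
    for t in F:
        c,im=load(t); hsv=cv2.cvtColor(im,cv2.COLOR_BGR2HSV); m=(hsv[:,:,1]<70)&(hsv[:,:,2]<130)
        b=blobs(m,np.array(F[t][i])/1.25,15)[0]; q=np.array(F[t][i])/1.25
        o.append((c,q)); print(3-i,t,np.round(b[0]*1.25,1),b[1],"disc pt at z.018",np.round(plane(c,q,.018)[:2],4),"blob",np.round(plane(c,b[0],.018)[:2],4))
    print("  foot tri",tri(*o),"tip tri",tri(*[(load(t)[0],np.array(T[t][i])/1.25) for t in F]))
plan([.45,.12,.3],down(-.037))
E
```

```text
3 c3 [230.8 114. ] 218 disc pt at z.018 [0.6348 0.2944] blob [0.6347 0.297 ]
3 c4 [168.6 113.6] 280 disc pt at z.018 [0.6344 0.2942] blob [0.6349 0.3019]
  foot tri (array([0.6345634 , 0.29461247, 0.01686431]), np.float64(0.00020575572470769838)) tip tri (array([0.63422596, 0.29628232, 0.09632326]), np.float64(0.00018899480919580157))
2 c3 [303.  103.1] 149 disc pt at z.018 [0.6474 0.2117] blob [0.6472 0.2093]
2 c4 [241.5 102.1] 211 disc pt at z.018 [0.6471 0.2108] blob [0.6481 0.2125]
  foot tri (array([0.6473797 , 0.21210958, 0.01097101]), np.float64(0.00014172523146631334)) tip tri (array([0.64569355, 0.20600157, 0.11071639]), np.float64(0.0011621554226323354))
1 c3 [370.7  92. ] 141 disc pt at z.018 [0.6598 0.1265] blob [0.6599 0.1281]
1 c4 [313.3  91.8] 152 disc pt at z.018 [0.6596 0.1261] blob [0.6598 0.1256]
  foot tri (array([0.65987832, 0.12617718, 0.01431684]), np.float64(8.869627908142398e-05)) tip tri (array([0.659532  , 0.12398242, 0.07793691]), np.float64(0.0006663630928097802))
0 c3 [443.3  79.9] 173 disc pt at z.018 [0.6732 0.0426] blob [0.6733 0.0423]
0 c4 [382.7  79.7] 181 disc pt at z.018 [0.6731 0.0425] blob [0.6735 0.0429]
  foot tri (array([0.67320053, 0.04243401, 0.0172476 ]), np.float64(3.455137951415674e-05)) tip tri (array([0.67223862, 0.04312692, 0.10443787]), np.float64(0.0006003003294373457))
turn dr units [-0.   -0.01  0.32] slide before turn [-0.358 -0.036  0.334] after turn [-0.359 -0.022  0.334] pos [0.5573 0.1095 0.4003] F [-0.1 -0.6 -0.4] w 91.6 t 25.4
```

```bash
python3 -c "
from h import *
print(np.round(arm.observe()['joints'],4).tolist())"
python3 -m pendant '{"slide":[[-0.11,0,0],[-0.11,0,0],[-0.1,-0.02,0],[0,0,0],[0,0,0],[0,0,0],[0,0,0],[0,0,0],[0,0,0],[0,0,0]],"dr":[[0,0,0.31],[0,0,0],[0,-0.5,0],[0,-0.9,0],[0,-0.9,0],[0,-0.9,0],[0,-0.9,0],[0,-0.9,0],[0,-0.9,0],[0,-0.64,0]],"claw":[1,1,1,1,1,1,1,1,1,1]}'|grep -E "pos|rot|clock"
python3 -m pendant '{"slide":[[0,0,0],[0,0,0]],"dr":[[0,0,0],[0,0,0]],"claw":[1,1]}'|grep -E "pos|rot|clock"
python3 -c "
from h import *
print(np.round(arm.observe()['joints'],4).tolist())
plan([.4646,.1246,.019+.019*.707],down(-.037,-.785))"

```

```text
[-0.038, 0.2778, -0.3402, 1.3931, 0.0919, 1.4852, -1.9428]
clock: 26.45
position: [0.4396, 0.1235, 0.3624]
ee_rot: [-2.893, 0.059, 1.141]
clock: 26.65
position: [0.4401, 0.1226, 0.3641]
ee_rot: [-2.895, 0.058, 1.134]
[0.0462, 0.5854, -0.4826, 1.2755, -0.0937, 2.0022, -2.0773]
turn dr units [-0.15 -0.32  0.03] slide before turn [0.811 0.007 0.756] after turn [ 0.839 -0.01   0.725] pos [0.4401 0.1226 0.3641] F [-0.4 -0.2  0.4] w 91.6 t 26.6
```

```bash
cat > fk.py <<'E'
from h import *
from scipy.optimize import least_squares
import itertools
def fk(q,x,s):
    h,L1,L2,L3,o,e1,e2,o7=x
    R=Rn.from_euler("z",o+s[0]*q[0]); p=np.array([0,0,h]); R=R*Rn.from_euler("y",q[1])*Rn.from_euler("z",s[1]*q[2])
    p=p+R.apply([e1,0,L1]); R=R*Rn.from_euler("y",q[3])*Rn.from_euler("z",s[2]*q[4]); p=p+R.apply([e2,0,L2]); R=R*Rn.from_euler("y",q[5])
    p=p+R.apply([0,0,L3]); return p,R*Rn.from_euler("z",o7+s[3]*q[6])
Q=[[1.174,.434,.025,1.573,-.012,1.134,-.075],[-.038,.2778,-.3402,1.3931,.0919,1.4852,-1.9428],[.0462,.5854,-.4826,1.2755,-.0937,2.0022,-2.0773]]
P=[[.181,-.598,.2265],[.5573,.1095,.4003],[.4401,.1226,.3641]]
T=[[-3.106,-.459,.001],(down(0)).as_rotvec(),[-2.895,.058,1.134]]
def res(x,s): 
    r=[]
    for q,p,t in zip(Q,P,T):
        a,R=fk(q,x,s); r+=list((a-p)*5)+list((Rn.from_rotvec(t).inv()*R).as_rotvec())
    return r
if __name__=="__main__":
    best=[]
    for s in itertools.product((1,-1),repeat=4):
      for o in(-.1,-2.4,0,1.5,3):
       for o7 in(0,1.57,3.14,-1.57):
        f=least_squares(lambda x:res(x,s),[.35,.4,.4,.25,o,0,0,o7],max_nfev=60); best.append((f.cost,s,f.x))
    best.sort(key=lambda b:b[0])
    for b in best[:3]: print(round(b[0],6),b[1],np.round(b[2],3).tolist())
    np.save("pics/fk.npy",np.r_[best[0][2],best[0][1]])
E
time python3 fk.py
```

```text
0.002269 (-1, -1, -1, -1) [0.242, 0.575, 0.403, 0.386, -0.086, 0.01, -0.025, 1.493]
0.002269 (-1, -1, -1, -1) [0.242, 0.575, 0.403, 0.386, -0.086, 0.01, -0.025, 1.493]
0.002269 (-1, -1, -1, -1) [0.242, 0.575, 0.403, 0.386, -0.086, 0.01, -0.025, 1.493]
real	1m2.227s
user	1m2.140s
sys	0m0.166s
```

```bash
cat > ik.py <<'E'
from fk import *
v=np.load("pics/fk.npy"); X=v[:8]; S=v[8:].astype(int)
lo=np.array([-2.62,-.44,-1.27,.08,-1.32,.12,-2.74])+.06; hi=np.array([2.62,2.09,1.32,2.57,4.46,2,2.74])-.06
def ik(p,R,q0,w=.02):
    f=lambda q:(lambda a:np.r_[(a[0]-p)*5,(R.inv()*a[1]).as_rotvec(),w*(q-q0)*.1])(fk(q,X,S))
    r=least_squares(f,np.clip(q0,lo+.01,hi-.01),bounds=(lo,hi),max_nfev=80); a=fk(r.x,X,S)
    return r.x,np.linalg.norm(a[0]-p),(R.inv()*a[1]).magnitude()
E
cat > s1.py <<'E'
from ik import *
rng=np.random.default_rng(0)
peg=np.array([.6473,.2113])
for a in(.35,.6,.8):
    for psi in np.deg2rad([-75,-45,-15,15,45,75,100]):
        R=down(psi,np.pi/2-a); g=np.array([*peg,.095]); p=g+R.apply([0,0,.019])
        sol=[]
        for _ in range(10):
            for RR in(R,R*Rn.from_euler("z",np.pi)):
                q,e,t=ik(p,RR,rng.uniform(lo,hi),0)
                if e<.004 and t<.02: sol.append(q)
        print(a,round(np.degrees(psi)),len(sol),[np.round(q,2).tolist() for q in sol[:2]])
    R=down(-.037,-a); p=np.array([.4646,.1246,.02])+R.apply([0,0,.019])
    q,e,t=ik(p,R,np.array([.0462,.5854,-.4826,1.2755,-.0937,1.9,-2.0773]));print("pick",a,round(e,4),round(t,3),np.round(q,2))
E
timeout 500 python3 s1.py
```

```text
0.35 -75 11 [[-1.15, 1.14, 0.63, 1.39, 0.56, 1.31, -0.74], [-0.97, 1.07, 0.27, 1.38, 0.82, 1.46, -0.93]]
0.35 -45 14 [[-0.94, 0.9, 0.08, 1.87, 1.39, 1.2, -1.24], [-1.23, 0.95, 0.53, 1.88, 1.19, 0.88, -1.13]]
0.35 -15 14 [[-1.46, 1.08, 0.97, 2.25, 2.53, 0.54, 0.85], [-0.31, 1.01, -0.73, 2.27, 2.17, 1.71, 1.84]]
0.35 15 12 [[-0.46, 0.86, 0.01, 2.48, 3.05, 1.42, 1.46], [-0.61, 0.87, 0.23, 2.48, 3.09, 1.41, -1.84]]
0.35 45 7 [[0.27, 0.87, -0.45, 2.33, 3.86, 0.99, -1.37], [0.09, 0.83, -0.19, 2.33, 3.92, 1.13, -1.53]]
0.35 75 3 [[0.67, 1.09, -0.93, 1.99, -1.1, 0.49, 0.91], [0.56, 1.0, -0.74, 1.98, -1.26, 0.65, 1.04]]
0.35 100 9 [[0.17, 0.99, -0.19, 1.57, -1.01, 1.34, 0.87], [0.13, 0.99, -0.12, 1.57, -1.05, 1.38, 0.9]]
pick 0.35 0.0 0.0 [-0.02  0.7  -0.4   1.9   0.18  0.93 -2.11]
0.6 -75 15 [[-1.2, 1.07, 0.81, 1.46, 0.26, 1.12, -0.49], [-0.72, 0.93, -0.11, 1.44, 0.92, 1.46, -1.0]]
0.6 -45 11 [[-0.54, 0.82, -0.45, 1.86, 1.45, 1.32, 2.03], [-0.77, 0.77, -0.08, 1.87, 1.32, 1.08, -1.06]]
0.6 -15 11 [[-0.27, 0.79, -0.67, 2.21, 2.01, 1.24, 2.0], [-0.19, 0.84, -0.8, 2.21, 2.02, 1.34, 2.05]]
0.6 15
[... 524 characters left out ...]
-0.1, 1.49, 0.8, 1.3, -0.9]]
0.8 -45 16 [[-1.15, 0.75, 0.62, 1.87, 0.68, 0.58, 2.66], [-0.79, 0.68, 0.06, 1.85, 1.08, 0.85, -0.8]]
0.8 -15 14 [[-0.33, 0.62, -0.45, 2.13, 1.8, 0.8, -0.92], [-0.02, 0.82, -0.98, 2.12, 1.83, 1.19, 2.31]]
0.8 15 9 [[0.21, 0.71, -0.88, 2.25, 2.29, 0.68, -0.66], [0.23, 0.73, -0.92, 2.25, 2.27, 0.71, 2.51]]
0.8 45 10 [[0.56, 0.85, -1.06, 2.15, 2.25, 0.24, 0.09], [0.56, 0.85, -1.06, 2.15, 2.25, 0.24, 0.09]]
0.8 75 17 [[0.67, 1.04, -1.21, 1.95, 0.57, 0.4, -0.87], [0.07, 0.66, -0.21, 1.92, -1.13, 0.69, -2.53]]
0.8 100 10 [[0.3, 0.85, -0.6, 1.65, -0.43, 0.89, 0.33], [0.29, 0.84, -0.58, 1.65, -0.44, 0.9, 0.34]]
pick 0.8 0.0 0.0 [-0.02  0.97 -0.4   1.54  0.08  1.45 -2.03]
```

```bash
cat > s2.py <<'E'
from ik import *
from scipy.spatial.transform import Slerp
a=.7
q=np.array([.0462,.5854,-.4826,1.2755,-.0937,1.9,-2.0773])
Rp=down(-.037,-a); g=np.array([.487,.1239,.02])
for psi in np.deg2rad([-30,-45,-60,-75]):
    Rq=down(psi,np.pi/2-a); 
    way=[(g,Rp),(g+[0,0,.3],Rp)]+[(g+[.06*t,.1*t,.3],Slerp([0,1],Rn.concatenate([Rp,Rq]))(t)) for t in np.linspace(.1,1,10)]
    for peg in([.6346,.2944],[.6597,.1263]):
        w=way+[(np.array([*peg,.24]),Rq),(np.array([*peg,.113]),Rq)]; qq=q.copy(); bad=[];mj=0
        for i,(p,R) in enumerate(w):
            qn,e,t=ik(p+R.apply([0,0,.019]),R,qq,.3)
            if i>1: mj=max(mj,np.abs(qn-qq).max())
            qq=qn
            if e>.004 or t>.03: bad.append((i,round(e,3),round(t,2)))
        print(round(np.degrees(psi)),peg,"bad",bad,"maxstep",round(mj,2),"end",np.round(qq,2),"dr",np.round((Rp.inv()*Rq).as_rotvec()/.12,2))
E
timeout 400 python3 s2.py
```

```text
-30 [0.6346, 0.2944] bad [(10, np.float64(0.006), 0.08), (11, np.float64(0.015), 0.21), (12, np.float64(0.002), 0.04)] maxstep 0.85 end [-1.6   1.03  1.18  1.95 -0.29  0.31 -2.68] dr [-0.38 12.81  4.48]
-30 [0.6597, 0.1263] bad [(10, np.float64(0.006), 0.08), (11, np.float64(0.015), 0.21), (13, np.float64(0.002), 0.04)] maxstep 1.37 end [-1.41  1.02  1.23  2.1  -1.26  0.18 -1.56] dr [-0.38 12.81  4.48]
-45 [0.6346, 0.2944] bad [(10, np.float64(0.009), 0.14), (11, np.float64(0.017), 0.28), (12, np.float64(0.008), 0.17), (13, np.float64(0.005), 0.1)] maxstep 0.68 end [-1.56  1.11  1.26  1.8  -0.43  0.6  -2.68] dr [-0.59 12.42  6.87]
-45 [0.6597, 0.1263] bad [(10, np.float64(0.009), 0.14), (11, np.float64(0.017), 0.28), (12, np.float64(0.005), 0.08)] maxstep 0.68 end [-1.4   1.03  1.2   2.01 -0.31  0.3  -2.68] dr [-0.59 12.42  6.87]
-60 [0.6346, 0.2944] bad [(9, np.float64(0.004), 0.07), (10, np.float64(0.012), 0.22), (11, np.float64(0.019), 0.37), (12, np.float64(0.013), 0.32), (13, np.float64(0.013), 0.27)] maxstep 0.66 end [-1.46  1.1   1.26  1.67 -0.47  0.82 -2.68] dr [-0.79 11.86  9.24]
-60 [0.6597, 0.1263] bad [(9, np.float64(0.004), 0.07), (10, np.float64(0.012), 0.22), (11, np.float64(0.019), 0.37), (12, np.float64(0.01), 0.2), (13, np.float64(0.006), 0.11)] maxstep 0.66 end [-1.35  1.08  1.26  1.86 -0.43  0.57 -2.68] dr [-0.79 11.86  9.24]
-75 [0.6346, 0.2944] bad [(9, np.float64(0.008), 0.15), (10, np.float64(0.015), 0.32), (11, np.float64(0.021), 0.49), (12, np.float64(0.018), 0.48), (13, np.float64(0.02), 0.45)] maxstep 0.61 end [-1.36  1.11  1.26  1.54 -0.5   1.05 -2.68] dr [-0.99 11.13 11.58]
-75 [0.6597, 0.1263] bad [(9, np.float64(0.008), 0.15), (10, np.float64(0.015), 0.32), (11, np.float64(0.021), 0.49), (12, np.float64(0.014), 0.34), (13, np.float64(0.014), 0.29)] maxstep 0.61 end [-1.25  1.08  1.26  1.73 -0.46  0.8  -2.68] dr [-0.99 11.13 11.58]
```

```bash
cat > s3.py <<'E'
from ik import *
rng=np.random.default_rng(1); a=.7
qa=np.array([.0462,.5854,-.4826,1.2755,-.0937,1.9,-2.0773]); qb=qa+[0,0,0,0,0,0,np.pi]
for f,q0 in((0,qa),(np.pi,qb)):
    F=Rn.from_euler("z",f); Rp=down(-.037,-a)*F; g=np.array([.487,.1239,.02]); q,e,t=ik(g+Rp.apply([0,0,.019]),Rp,q0,.1); print("pick",round(f,1),round(e,4),np.round(q,2))
    for psi in np.deg2rad([-90,-60,-30,60,80,100]):
        R=down(psi,np.pi/2-a)*F; p=np.array([.6346,.2944,.113])+R.apply([0,0,.019]); best=None
        for _ in range(8):
            s=q+rng.normal(0,.5,7)*[1,.3,.6,.3,1.5,.5,1]
            x,e,t=ik(p,R,s,0); x,e,t=ik(p,R,.7*x+.3*np.clip(q,lo,hi),.05)
            d=np.abs(x-q).max()
            if e<.004 and t<.03 and (best is None or d<best[0]): best=(d,x)
        print(" psi",round(np.degrees(psi)),None if best is None else (round(best[0],2),np.round(best[1],2).tolist()))
E
timeout 500 python3 s3.py
```

```text
pick 0 0.0 [-0.02  0.93 -0.4   1.55  0.11  1.38 -2.04]
 psi -90 None
 psi -60 None
 psi -30 (np.float64(1.58), [-1.6, 1.03, 1.18, 1.95, -0.3, 0.31, -2.68])
 psi 60 (np.float64(1.85), [0.56, 1.01, -1.21, 2.1, 1.95, 0.21, -2.52])
 psi 80 (np.float64(1.41), [0.56, 1.04, -1.18, 1.95, 0.31, 0.31, -0.62])
 psi 100 (np.float64(1.91), [0.46, 1.06, -1.1, 1.68, 0.03, 0.74, -0.13])
pick 3.1 0.0 [-0.02  0.93 -0.4   1.55  0.11  1.38  1.11]
 psi -90 (np.float64(1.86), [-0.97, 1.05, 0.4, 1.07, 0.35, 1.59, -0.75])
 psi -60 (np.float64(1.82), [-1.07, 0.85, 0.31, 1.53, 0.69, 1.13, -0.71])
 psi -30 (np.float64(2.02), [-0.86, 0.67, -0.03, 1.91, 1.34, 0.89, -0.91])
 psi 60 (np.float64(1.84), [0.56, 1.01, -1.21, 2.1, 1.95, 0.21, 0.63])
 psi 80 (np.float64(1.33), [0.57, 1.06, -1.21, 1.95, 0.4, 0.32, 2.44])
 psi 100 (np.float64(3.6), [-0.06, 0.78, -0.13, 1.66, -0.93, 1.06, -2.5])
```

```bash
cat > s4.py <<'E'
from ik import *
from scipy.spatial.transform import Slerp
a=.7
for qa,F,psis in((np.array([-.02,.93,-.4,1.55,.11,1.38,-2.04]),0,(80,100)),(np.array([-.02,.93,-.4,1.55,.11,1.38,1.11]),np.pi,(-60,-45))):
  F=Rn.from_euler("z",F); g=np.array([.487,.1239,.02])
  for ps in psis:
    psi=np.deg2rad(ps); Rp=down(-.037,-a)*F; Rq=down(psi,np.pi/2-a)*F
    R0=down(-.037,0)*F; R1=down(psi,0)*F
    for name,seq in(("slerp",[Rp,Rq]),("up-yaw-pitch",[Rp,R0,R1,Rq]),("yaw-pitch",[Rp,down(psi,-a)*F,Rq]),("up-both",[Rp,R0,Rq])):
      q=qa.copy(); out=[]; c=g+[0,.08,.28]
      for i in range(len(seq)):
        R_=Slerp([0,1],Rn.concatenate([seq[max(i-1,0)],seq[i]]))
        for t in np.linspace(.1,1,10):
            R=R_(t); q,e,tt=ik(c+R.apply([0,0,.019]),R,q,.3)
            if e>.005 or tt>.05: out.append((i,round(t,1),round(e,3),round(tt,2)))
      fin=[]
      for peg in([.6346,.2944],[.6597,.1263]):
        for z in(.24,.113): qq,e,tt=ik(np.array([*peg,z])+Rq.apply([0,0,.019]),Rq,q,.1); fin.append((round(e,3),round(tt,2)))
      print(ps,name,"bad",len(out),out[:2],"q",np.round(q,2),"fin",fin)
E
timeout 500 python3 s4.py
```

```text
80 slerp bad 0 [] q [ 0.94  0.42 -1.21  2.11 -0.69  0.73  0.14] fin [(np.float64(0.0), 0.0), (np.float64(0.0), 0.0), (np.float64(0.0), 0.0), (np.float64(0.0), 0.0)]
80 up-yaw-pitch bad 0 [] q [ 0.88  0.37 -1.1   2.1  -0.76  0.78  0.21] fin [(np.float64(0.0), 0.0), (np.float64(0.0), 0.0), (np.float64(0.0), 0.0), (np.float64(0.0), 0.0)]
80 yaw-pitch bad 0 [] q [ 0.22  0.23 -0.23  2.09 -1.01  1.03  0.48] fin [(np.float64(0.0), 0.0), (np.float64(0.0), 0.0), (np.float64(0.0), 0.0), (np.float64(0.0), 0.0)]
80 up-both bad 0 [] q [ 0.54  0.26 -0.62  2.09 -0.94  0.94  0.4 ] fin [(np.float64(0.0), 0.0), (np.float64(0.0), 0.0), (np.float64(0.0), 0.0), (np.float64(0.0), 0.0)]
100 slerp bad 0 [] q [ 0.8   0.62 -1.21  1.9  -0.36  0.97  0.07] fin [(np.float64(0.0), 0.0), (np.float64(0.0), 0.0), (np.float64(0.0), 0.0), (np.float64(0.0), 0.0)]
100 up-yaw-pitch bad 0 [] q [ 0.79  0.6  -1.17  1.9  -0.39  0.98  0.1 ] fin [(np.float64(0.0), 0.0), (np.float64(0.0), 0.0), (np.float64(0.0), 0.0), (np.float64(0.0), 0.0)]
100 yaw-pitch bad 0 [] q [ 0.35  0.39 -0.46  1.88 -0.74  1.2   0.48] fin [(np.float64(0.
[... 903 characters left out ...]
(np.float64(0.0), 0.0)]
-45 slerp bad 0 [] q [-0.78  0.31 -0.28  1.98  1.    1.29 -0.77] fin [(np.float64(0.0), 0.0), (np.float64(0.0), 0.0), (np.float64(0.0), 0.0), (np.float64(0.0), 0.0)]
-45 up-yaw-pitch bad 0 [] q [-0.76  0.32 -0.3   1.98  1.    1.29 -0.78] fin [(np.float64(0.0), 0.0), (np.float64(0.0), 0.0), (np.float64(0.0), 0.0), (np.float64(0.0), 0.0)]
-45 yaw-pitch bad 0 [] q [-0.8   0.31 -0.25  1.98  0.99  1.28 -0.77] fin [(np.float64(0.0), 0.0), (np.float64(0.0), 0.0), (np.float64(0.0), 0.0), (np.float64(0.0), 0.0)]
-45 up-both bad 0 [] q [-0.72  0.32 -0.35  1.98  1.01  1.31 -0.79] fin [(np.float64(0.0), 0.0), (np.float64(0.0), 0.0), (np.float64(0.0), 0.0), (np.float64(0.0), 0.0)]
```

```bash
python3 -c "
from h import *
plan([.4748,.1242,.1325],down(-.037,-.7))"
```

```text
turn dr units [-0.15  0.39  0.03] slide before turn [0.609 0.002 0.488] after turn [ 0.586 -0.009  0.516] pos [0.4401 0.1226 0.3641] F [-0.4 -0.2  0.4] w 91.6 t 26.6
```

```bash
python3 -m pendant '{"slide":[[0,0,0],[0.1,0,0.09],[0.1,0,0.09],[0.1,0,0.09],[0.1,0,0.09],[0.1,-0.005,0.09],[0.086,-0.004,0.066],[0,0,0],[0,0,0]],"dr":[[-0.15,0.39,0.03],[0,0,0],[0,0,0],[0,0,0],[0,0,0],[0,0,0],[0,0,0],[0,0,0],[0,0,0]],"claw":[0.8,0.8,0.8,0.8,0.8,0.8,0.8,0.8,0.8]}'|grep -E "pos|rot|clock|force"
python3 - <<'E'
from h import *
plan([.4748,.1242,.0125],down(-.037,-.7))
c,im=snap("wrist","k1")
for p in([.392,.1275,.035],[.531,.122,.035],[.487,.1237,.035]): 
    u=proj(c,p); print(u); cv2.circle(im,tuple(int(x) for x in u),4,(0,0,255),1)
cv2.imwrite("pics/k1m.png",im)
E
```

```text
clock: 27.55
position: [0.4753, 0.1239, 0.1341]
ee_rot: [-2.941, 0.055, 1.069]
force: [0.2, -0.3, -0.0]
gripper_force: 0.0
turn dr units [ 0.   -0.02 -0.01] slide before turn [ 0.259 -0.001  0.312] after turn [ 0.26  -0.001  0.311] pos [0.4753 0.1239 0.1341] F [ 0.2 -0.3 -0. ] w 73.4 t 27.6
[261.65512305 183.06306916]
[261.416818    34.21686911]
[261.5832108   98.34355359]
```

View pics/k1m.png

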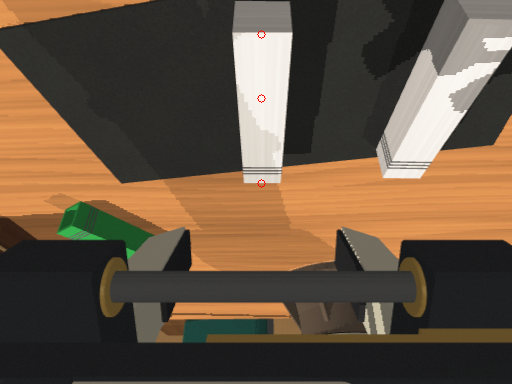

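The view shows can A exactly under the predicted points: closed end (261,34), mouth (262,183). Descend and grip.

```bash
python3 -m pendant '{"slide":[[0.06,0,0.072],[0.06,0,0.072],[0.06,0,0.072],[0.05,0,0.06],[0.03,0,0.035],[0,0,0],[0,0,0],[0,0,0]],"dr":[[0,0,0],[0,0,0],[0,0,0],[0,0,0],[0,0,0],[0,0,0],[0,0,0],[0,0,0]],"claw":[0.8,0.8,0.8,0.8,0.8,0.8,0.8,0.8]}'|grep -E "pos|clock|force"
python3 -c "
from h import *
plan([.4748,.1242,.0125],down(-.037,-.7))"
python3 -m pendant '{"slide":[[0,0,0],[0,0,0],[0,0,0],[0,0,0],[0,0,0],[0,0,0],[0,0,0],[0,0,0]],"dr":[[0,0,0],[0,0,0],[0,0,0],[0,0,0],[0,0,0],[0,0,0],[0,0,0],[0,0,0]],"claw":[0.2,0.2,0.2,0.2,0.2,0.2,0.2,0.2]}' 35|grep -E "pos|clock|force|wid"
```

```text
clock: 28.4
position: [0.475, 0.1235, 0.0119]
force: [0.2, -0.5, 0.1]
gripper_force: 0.0
turn dr units [-0.01 -0.01 -0.01] slide before turn [-0.002 -0.002 -0.001] after turn [-0.002 -0.002 -0.001] pos [0.475  0.1235 0.0119] F [ 0.2 -0.5  0.1] w 73.5 t 28.4
clock: 29.2
position: [0.474, 0.1231, 0.0104]
force: [-0.1, 0.5, 0.6]
width: 0.344
gripper_force: 35.0
```

```bash
python3 -m pendant '{"slide":[[-0.03,0,-0.036],[-0.086,0,-0.102],[-0.086,0,-0.102],[-0.086,0,-0.102],[-0.086,0,-0.102],[-0.086,0,-0.102],[-0.086,0,-0.102],[-0.06,0,-0.07],[0,0,0]],"dr":[[0,0,0],[0,0,0],[0,0,0],[0,0,0],[0,0,0],[0,0,0],[0,0,0],[0,0,0],[0,0,0]],"claw":[0.2,0.2,0.2,0.2,0.2,0.2,0.2,0.2,0.2]}'|grep -E "pos|clock|force|wid"
python3 -m pendant '{"slide":[[0,0,0],[0,0,0],[0,0,0],[0,0,0],[0,0,0],[0,0,0],[0,0,0],[0,0,0],[0,0,0],[0,0,0]],"dr":[[-0.638,0,-0.757],[-0.638,0,-0.757],[-0.638,0,-0.757],[-0.638,0,-0.757],[-0.638,0,-0.757],[-0.638,0,-0.757],[-0.638,0,-0.757],[-0.638,0,-0.757],[-0.638,0,-0.757],[0,0,0]],"claw":[0.2,0.2,0.2,0.2,0.2,0.2,0.2,0.2,0.2,0.2]}'|grep -E "pos|clock|force|wid"
python3 -c "
from h import *
plan([.5,.2,.3],down(1.745,-.7)); plan([.5,.2,.3],down(-.037+9*.1188,-.7)); print(np.round(arm.observe()['joints'],2))"
```

```text
clock: 30.1
position: [0.4748, 0.1242, 0.2969]
force: [1.2, 0.9, -1.3]
width: 0.343
gripper_force: 35.0
clock: 31.1
position: [0.4724, 0.1251, 0.2926]
force: [0.1, -0.7, -0.7]
width: 0.349
gripper_force: 35.0
turn dr units [-3.81  0.01 -4.5 ] slide before turn [ 0.184 -0.048 -0.188] after turn [ 0.16   0.134 -0.167] pos [0.4724 0.1251 0.2926] F [ 0.1 -0.7 -0.7] w 32.1 t 31.1
turn dr units [0.02 0.01 0.04] slide before turn [ 0.184 -0.048 -0.188] after turn [ 0.184 -0.049 -0.187] pos [0.4724 0.1251 0.2926] F [ 0.1 -0.7 -0.7] w 32.1 t 31.1
[-0.19  0.63 -0.67  1.41  0.5   1.93 -1.43]
```

```bash
python3 -m pendant '{"slide":[[0,0,0],[0,0,0],[0,0,0],[0,0,0],[0,0,0],[0,0,0],[0,0,0]],"dr":[[-0.635,0,-0.75],[-0.635,0,-0.75],[-0.635,0,-0.75],[-0.635,0,-0.75],[-0.635,0,-0.75],[-0.635,0,-0.75],[0,0,0]],"claw":[0.2,0.2,0.2,0.2,0.2,0.2,0.2]}'|grep -E "pos|clock|force|wid"
python3 -m pendant '{"slide":[[0,0,0],[0,0,0],[0,0,0],[0,0,0],[0,0,0],[0,0,0],[0,0,0],[0,0,0],[0,0,0],[0,0,0]],"dr":[[0,0.6,0],[0,0.95,0],[0,0.95,0],[0,0.95,0],[0,0.95,0],[0,0.95,0],[0,0.95,0],[0,0.95,0],[0,0.95,0],[0,0,0]],"claw":[0.2,0.2,0.2,0.2,0.2,0.2,0.2,0.2,0.2,0.2]}'|grep -E "pos|clock|force|wid"
python3 -c "
from h import *
plan([.5,.2,.3],down(1.745,.871)); print(np.round(arm.observe()['joints'],2))"
```

```text
clock: 31.8
position: [0.4728, 0.1231, 0.2927]
force: [-1.0, -0.1, -0.4]
width: 0.342
gripper_force: 35.0
clock: 32.8
position: [0.4763, 0.1174, 0.2912]
force: [0.4, -1.0, -2.1]
width: 0.349
gripper_force: 35.0
turn dr units [ 0.08  4.87 -0.18] slide before turn [0.258 0.12  0.045] after turn [0.188 0.126 0.178] pos [0.4763 0.1174 0.2912] F [ 0.4 -1.  -2.1] w 32.1 t 32.8
[ 0.73  0.39 -1.15  1.75  0.08  1.17 -0.25]
```

```bash
python3 -m pendant '{"slide":[[0,0,0],[0,0,0],[0,0,0],[0,0,0],[0,0,0],[0,0,0],[0,0,0],[0,0,0]],"dr":[[0.02,0.9,-0.03],[0.02,0.9,-0.03],[0.02,0.9,-0.03],[0.02,0.9,-0.03],[0,0.9,-0.03],[0,0.37,-0.03],[0,0,0],[0,0,0]],"claw":[0.2,0.2,0.2,0.2,0.2,0.2,0.2,0.2]}'|grep -E "pos|clock|force|wid"
python3 -c "
from h import *
plan([.6331,.3028,.25],down(1.745,.871)); print(np.round(arm.observe()['joints'],2))"
```

```text
clock: 33.6
position: [0.4738, 0.1244, 0.2927]
force: [0.0, 0.1, 0.2]
width: 0.349
gripper_force: 35.0
turn dr units [-0.08  0.05  0.11] slide before turn [0.203 0.633 0.462] after turn [0.209 0.626 0.469] pos [0.4738 0.1244 0.2927] F [0.  0.1 0.2] w 32.1 t 33.6
[ 0.98  0.69 -1.22  1.78 -0.25  1.13  0.14]
```

```bash
python3 -m pendant '{"slide":[[0.034,0.105,0.078],[0.034,0.105,0.078],[0.034,0.105,0.078],[0.034,0.105,0.078],[0.034,0.105,0.078],[0.034,0.105,0.078],[0,0,0],[0,0,0],[0,0,0]],"dr":[[-0.04,0.05,0.1],[0,0,0],[0,0,0],[0,0,0],[0,0,0],[0,0,0],[0,0,0],[0,0,0],[0,0,0]],"claw":[0.2,0.2,0.2,0.2,0.2,0.2,0.2,0.2,0.2]}'|grep -E "pos|clock|force|wid"
python3 - <<'E'
from h import *
plan([.6331,.3028,.25],down(1.745,.871))
o=arm.observe(); R=Rn.from_rotvec(o["ee_rot"]); g=o["position"]-R.apply([0,0,.019])
h=np.array([-.174,.985,0]); ax=g+.006*h
ct,t=snap("top","t9"); cs,s=snap("side","s9")
print("grasp",g)
for c,im in((ct,t),(cs,s)):
    mo,cl=proj(c,ax-[0,0,.095]),proj(c,ax+[0,0,.045]); print("pred mouth, closed",np.round(mo,1),np.round(cl,1))
    hsv=cv2.cvtColor(im,cv2.COLOR_BGR2HSV); m=(hsv[:,:,1]<45)&(hsv[:,:,2]>150)
    for b in blobs(m,(mo+cl)/2,40)[:3]: 
        ys,xs=np.nonzero(b[2]); print(np.round(b[0],1),b[1],xs.min(),xs.max(),ys.min(),ys.max(),rect(b[2]))
cv2.imwrite("pics/s9c.png",np.hstack([cv2.resize(s[150:300,150:350],(533,400)),cv2.resize(t[60:260,100:230],(260,400))]))
E
```

```text
clock: 34.5
position: [0.6331, 0.3021, 0.2496]
force: [0.5, -0.1, -0.7]
width: 0.35
gripper_force: 35.0
turn dr units [-0.03  0.    0.02] slide before turn [0.002 0.    0.001] after turn [0.002 0.    0.001] pos [0.6331 0.3021 0.2496] F [ 0.5 -0.1 -0.7] w 32.2 t 34.5
grasp [0.63569963 0.28775732 0.26187464]
pred mouth, closed [189.8 164.6] [181.  157.2]
[182.1 156.2] 146 176 191 148 163 ((182.20103454589844, 155.92269897460938), (12.8948974609375, 17.159351348876953), 23.96249008178711)
[204.3 156.2] 212 198 212 142 168 ((203.870361328125, 155.0294647216797), (24.46696662902832, 11.878890037536621), 77.19573211669922)
[145.  153.3] 47 127 158 153 154 ((142.5, 153.5), (1.0, 31.0), 90.0)
pred mouth, closed [209.  233.9] [205.8 196.6]
[206.5 208.9] 949 189 224 188 247 ((206.5, 217.5), (59.0, 35.0), 90.0)
[211.  259.3] 45 210 212 250 269 ((211.0, 259.5), (19.0, 2.0), 90.0)
[238.8 180.8] 62 237 242 175 188 ((239.5, 181.5), (13.0, 5.0), 90.0)
```

```bash
python3 - <<'E'
from h import *
c,im=load("s9"); hsv=cv2.cvtColor(im,cv2.COLOR_BGR2HSV); m=(hsv[:,:,1]<45)&(hsv[:,:,2]>110)
for r in range(186,256,4):
    xs=np.nonzero(m[r,185:230])[0]+185; print(r,(xs.min(),xs.max(),len(xs)) if len(xs) else None, end="; ")
# expected outline cols: project the 4 vertical edges
g=np.array([.63570,.28776,.26187]); h=np.array([-.174,.985,0]); n=np.array([.985,.174,0]); ax=g+.006*h
print()
for z in(-.095,-.06,-.02,.045): 
    P=[proj(c,ax+[0,0,z]+a*.016*h+b*.016*n) for a in(1,-1) for b in(1,-1)]; P=np.array(P); print(z,"rows",P[:,1].round(1),"cols",P[:,0].min().round(1),P[:,0].max().round(1))
E
```

```text
186 None; 190 (np.int64(189), np.int64(224), 25); 194 (np.int64(191), np.int64(220), 29); 198 (np.int64(192), np.int64(220), 28); 202 (np.int64(194), np.int64(219), 25); 206 (np.int64(194), np.int64(219), 26); 210 (np.int64(195), np.int64(219), 25); 214 (np.int64(200), np.int64(215), 16); 218 (np.int64(201), np.int64(213), 13); 222 (np.int64(201), np.int64(216), 15); 226 (np.int64(202), np.int64(216), 15); 230 (np.int64(202), np.int64(214), 13); 234 (np.int64(203), np.int64(214), 12); 238 (np.int64(203), np.int64(214), 12); 242 (np.int64(213), np.int64(215), 3); 246 (np.int64(213), np.int64(217), 4); 250 (np.int64(210), np.int64(211), 2); 254 (np.int64(210), np.int64(212), 3); 
-0.095 rows [238.3 238.3 229.6 229.6] cols 202.8 215.2
-0.06 rows [229.5 229.5 220.8 220.8] cols 201.9 214.6
-0.02 rows [219.  219.  210.4 210.3] cols 200.8 213.8
0.045 rows [201.  200.9 192.3 192.3] cols 199.0 212.5
```

```bash
python3 -m pendant '{"slide":[[-0.051,0,0.043],[-0.051,0,0.043],[-0.04,0,0.034],[-0.04,0,0.034],[-0.04,0,0.034],[-0.04,0,0.034],[-0.04,0,0.034],[-0.03,0,0.025],[0,0,0],[0,0,0]],"dr":[[0,0,0],[0,0,0],[0,0,0],[0,0,0],[0,0,0],[0,0,0],[0,0,0],[0,0,0],[0,0,0],[0,0,0]],"claw":[0.2,0.2,0.2,0.2,0.2,0.2,0.2,0.2,0.2,0.2]}'|grep -E "pos|clock|force|wid"
python3 -c "
from h import *
plan([.6338,.3028,.1008],down(1.745,.871))"
```

```text
clock: 35.6
position: [0.6334, 0.3024, 0.1184]
force: [0.2, 0.6, -0.6]
width: 0.348
gripper_force: 35.0
turn dr units [-0.03 -0.02  0.01] slide before turn [-0.044  0.002  0.038] after turn [-0.044  0.001  0.038] pos [0.6334 0.3024 0.1184] F [ 0.2  0.6 -0.6] w 32.0 t 35.6
```

```bash
python3 -m pendant '{"slide":[[-0.02,0.001,0.017],[-0.015,0,0.013],[0,0,0]],"dr":[[0,0,0],[0,0,0],[0,0,0]],"claw":[0.2,0.2,0.2]}'|grep -E "pos|force: \["
python3 -m pendant '{"slide":[[-0.007,0,0.006],[0,0,0]],"dr":[[0,0,0],[0,0,0]],"claw":[0.2,0.2]}'|grep -E "pos|force: \["
python3 -m pendant '{"slide":[[-0.005,0,0.004],[0,0,0]],"dr":[[0,0,0],[0,0,0]],"claw":[0.2,0.2]}'|grep -E "pos|force: \["
```

```text
position: [0.6333, 0.302, 0.1032]
force: [-0.0, -0.1, -0.9]
position: [0.6337, 0.3026, 0.1019]
force: [-0.5, 1.2, -0.3]
position: [0.6336, 0.3031, 0.1017]
force: [-2.5, -3.6, 10.2]
```

```bash
python3 -m pendant '{"slide":[[0,0,0],[0,0,0],[0,0,0],[0,0,0],[0,0,-0.05],[0,0,-0.1],[0,0,-0.15],[0,0,-0.15],[0,0,-0.15],[0,0,0]],"dr":[[0,0,0],[0,0,0],[0,0,0],[0,0,0],[0,0,0],[0,0,0],[0,0,0],[0,0,0],[0,0,0],[0,0,0]],"claw":[0.65,0.65,0.65,0.65,0.65,0.65,0.65,0.65,0.65,0.65]}'|grep -E "pos|clock|force|wid"
python3 - <<'E'
from h import *
ct,t=snap("top","t10"); cs,s=snap("side","s10"); w,wi=snap("wrist","w10")
b=np.array([.6346,.2944,.018]); h=np.array([-.152,.988,0]); n=np.array([.988,.152,0])
for nm,c,im in(("top",ct,t),("side",cs,s)):
    P=np.array([proj(c,b+[0,0,z]+i*.016*h+j*.016*n) for z in(0,.14) for i in(1,-1) for j in(1,-1)]); print(nm,"pred cols",P[:,0].min().round(1),P[:,0].max().round(1),"rows",P[:,1].min().round(1),P[:,1].max().round(1))
    hsv=cv2.cvtColor(im,cv2.COLOR_BGR2HSV); m=(hsv[:,:,1]<50)&(hsv[:,:,2]>110)
    for q in blobs(m,P.mean(0),40)[:2]: 
        ys,xs=np.nonzero(q[2]); print(np.round(q[0],1),q[1],"cols",xs.min(),xs.max(),"rows",ys.min(),ys.max(),np.round(rect(q[2])[1],1),rect(q[2])[2])
cv2.imwrite("pics/x10.png",np.vstack([cv2.resize(s[150:300,150:350],(533,400)),cv2.resize(wi,(533,200))]))
plan([.4,.1,.35],down(1.745,.871)); print(np.round(arm.observe()['joints'],2))
E
```

```text
clock: 37.3
position: [0.663, 0.1604, 0.2194]
force: [1.1, 0.7, 0.1]
width: 0.649
gripper_force: 0.0
top pred cols 184.8 201.9 rows 159.7 175.7
[192.4 167.6] 160 cols 185 200 rows 161 174 [13. 15.] 90.0
[233.6 163.5] 51 cols 228 238 rows 160 166 [ 5.1 10.4] 71.56504821777344
side pred cols 202.8 217.7 rows 231.9 272.7
[211.4 243.1] 626 cols 203 219 rows 189 272 [15.2 83.3] 1.9749339818954468
[196.4 183.7] 430 cols 188 204 rows 163 201 [38.5 15.1] 87.1375961303711
turn dr units [-0.03 -0.01  0.01] slide before turn [ 0.3   -0.886 -0.338] after turn [ 0.299 -0.885 -0.342] pos [0.6579 0.1664 0.2154] F [-1.4  0.5 -0.5] w 59.5 t 37.5
[ 0.61  0.93 -1.01  1.41 -0.13  1.14  0.07]
```

```bash
python3 - <<'E'
from h import *
mo=np.array([.3945,.0086,.035]);cl=np.array([.5343,-.0008,.035])
for t in("t10","s10"):
    c,im=load(t); hsv=cv2.cvtColor(im,cv2.COLOR_BGR2HSV); m=(hsv[:,:,1]<45)&(hsv[:,:,2]>150)
    print(t,"pred",proj(c,mo).round(1),proj(c,cl).round(1))
    for q in blobs(m,proj(c,(mo+cl)/2),60)[:2]: r=rect(q[2]); print(np.round(q[0],1),q[1],np.round(r[1],1),round(r[2],1),np.round(cv2.boxPoints(r)).tolist())
plan([.4771,.003,.36],down(1.745,.871))
E
```

```text
t10 pred [273.4 235.9] [276.1 197.5]
[282.5 223.9] 361 [ 9.5 38.2] 3.6 [[277.0, 243.0], [279.0, 205.0], [288.0, 205.0], [286.0, 244.0]]
[315.4 192.2] 992 [29.6 57.5] 13.4 [[295.0, 212.0], [309.0, 156.0], [337.0, 163.0], [324.0, 219.0]]
s10 pred [302.5 207.2] [261.2 200.2]
[289.7 202.1] 561 [42.3 13.6] 9.5 [[268.0, 205.0], [270.0, 192.0], [312.0, 199.0], [310.0, 212.0]]
[261.7 173.3] 758 [54.5 25.8] 24.0 [[227.0, 173.0], [237.0, 150.0], [287.0, 172.0], [277.0, 196.0]]
turn dr units [-0.03 -0.01  0.01] slide before turn [ 0.092 -0.69  -0.638] after turn [ 0.09  -0.688 -0.641] pos [0.6579 0.1664 0.2154] F [-1.4  0.5 -0.5] w 59.5 t 37.5
```

```bash
python3 -m pendant '{"slide":[[0.015,-0.115,-0.107],[0.015,-0.115,-0.107],[0.015,-0.115,-0.107],[0.015,-0.115,-0.107],[0.015,-0.115,-0.107],[0.015,-0.115,-0.107],[0,0,0],[0,0,0],[0,0,0],[0,0,0]],"dr":[[0,0,0],[0,0,0],[0,0,0],[0,0,0],[0,0,0],[0,0,0],[0,-0.9,0],[0,-0.9,0],[0,-0.9,0],[0,-0.9,0]],"claw":[0.8,0.8,0.8,0.8,0.8,0.8,0.8,0.8,0.8,0.8]}'|grep -E "pos|clock|rot"
python3 -m pendant '{"slide":[[0,0,0],[0,0,0],[0,0,0],[0,0,0],[0,0,0],[0,0,0],[0,0,0],[0,0,0],[0,0,0],[0,0,0]],"dr":[[0,-0.9,0],[0,-0.9,0],[0,-0.9,0],[0,-0.9,0],[0,0,0.9],[0,0,0.9],[0,0,0.9],[0,0,0.9],[0,0,0.9],[0,0,0.9]],"claw":[0.8,0.8,0.8,0.8,0.8,0.8,0.8,0.8,0.8,0.8]}'|grep -E "pos|clock|rot"
python3 -m pendant '{"slide":[[0,0,0],[0,0,0],[0,0,0],[0,0,0],[0,0,0],[0,0,0],[0,0,0],[0,0,0],[0,0,0],[0,0,0]],"dr":[[0,0,0.9],[0,0,0.9],[0,0,0.9],[0,0,0.9],[0,0,0.9],[0,0,0.9],[0,0,0.9],[0,0,0.9],[0,0,0.9],[0,0,0.9]],"claw":[0.8,0.8,0.8,0.8,0.8,0.8,0.8,0.8,0.8,0.8]}'|grep -E "pos|clock|rot"
python3 -c "
from h import *
plan([.42,-.06,.38],down(-.05)); print(np.round(arm.observe()['joints'],2))"
```

```text
clock: 38.45
position: [0.477, 0.0028, 0.3598]
ee_rot: [-1.781, -2.132, -0.392]
clock: 39.45
position: [0.4767, 0.0031, 0.3591]
ee_rot: [-2.671, -1.636, 0.001]
clock: 40.45
position: [0.4767, 0.0031, 0.359]
ee_rot: [-3.133, -0.03, 0.009]
turn dr units [-0.07  0.05  0.57] slide before turn [-0.193  0.206 -0.071] after turn [-0.178  0.22  -0.07 ] pos [0.4767 0.0031 0.359 ] F [-0.6 -0.1 -0.2] w 73.4 t 40.5
[ 0.54  0.19 -0.77  1.65  0.12  1.37 -1.79]
```

```bash
python3 -m pendant '{"slide":[[-0.12,0.1,-0.03],[-0.12,0.1,-0.04],[0,0,0],[0,0,0],[0,0,0]],"dr":[[0,0,0.57],[0,0,0],[0,0,0],[0,0,0],[0,0,0]],"claw":[0.8,0.8,0.8,0.8,0.8]}'|grep -E "pos|clock|rot"
python3 -c "
from h import *
snap('wrist','d1')"
python3 -m pendant '{"slide":[[0,-0.13,0],[0,-0.13,0],[0,0,0],[0,0,0]],"dr":[[0,0,0],[0,0,0],[0,0,0],[0,0,0]],"claw":[0.8,0.8,0.8,0.8]}'|grep -E "pos|clock|rot"
cat > canb.py <<'E'
from h import *
import sys
res=[]
for t in sys.argv[1:]:
    c,im=load(t); hsv=cv2.cvtColor(im,cv2.COLOR_BGR2HSV); m=(hsv[:,:,1]<40)&(hsv[:,:,2]>225); m[232:]=0
    m=cv2.morphologyEx(m.astype(np.uint8),cv2.MORPH_CLOSE,np.ones((7,3)))
    g=proj(c,[.44,-.025,.035])
    b=blobs(m,g,500)[0]; r=rect(b[2]);p=cv2.boxPoints(r);e=sorted([(p[i]+p[(i+1)%4])/2 for i in range(4)],key=lambda q:q[1]);e=[e[0],e[-1]]
    w=[plane(c,q,.035) for q in e]; print(t,"guess",g.round(),np.round(r[0],1),np.round(r[1],1),np.round(e,1).tolist(),[np.round(x[:2],4) for x in w],"len",np.linalg.norm(w[0]-w[1]).round(4),"yaw",np.arctan2(*(w[0]-w[1])[1::-1]).round(3))
    res.append((c,e))
if len(res)>1:
  for j in(0,1): print(tri(*[(c,e[j]) for c,e in res]))
E
python3 - <<'E'
from h import *
snap('wrist','d2')
E
python3 canb.py d1 d2
```

```text
clock: 40.95
position: [0.405, -0.056, 0.3803]
ee_rot: [-3.132, 0.071, 0.007]
clock: 41.4
position: [0.4089, 0.0222, 0.3811]
ee_rot: [-3.132, 0.068, 0.007]
d1 guess [242. 121.] [243.  119.5] [97. 22.] [[243.0, 71.0], [243.0, 168.0]] [array([ 0.5083, -0.0308]), array([ 0.3703, -0.0222])] len 0.1383 yaw -0.063
d2 guess [296. 121.] [297.  119.9] [22.3 97.2] [[299.20001220703125, 71.30000305175781], [294.79998779296875, 168.39999389648438]] [array([ 0.5083, -0.0306]), array([ 0.3699, -0.0221])] len 0.1386 yaw -0.061
(array([ 0.50835501, -0.03072352,  0.03354895]), np.float64(4.2374072109473996e-05))
(array([ 0.37001184, -0.02212701,  0.03476543]), np.float64(0.00018972302881296573))
```

```bash
python3 -m pendant '{"slide":[[0.036,0.04,0.13],[0.036,0.04,0.13],[0.036,0.04,0.13],[0.036,0.04,0.13],[0,0,0.08],[0,0,0],[0,0,0],[0,0,0],[0,0,0],[0,0,0]],"dr":[[0,0,0.12],[0,0,0],[0,0,0],[0,0,0],[0,-0.8,0],[0,-0.9,0],[0,-0.9,0],[0,-0.9,0],[0,-0.9,0],[0,-0.9,0]],"claw":[0.8,0.8,0.8,0.8,0.8,0.8,0.8,0.8,0.8,0.8]}'|grep -E "pos|clock|rot"
python3 -m pendant '{"slide":[[0,0,0],[0,0,0],[0,0,0]],"dr":[[0,-0.5,0],[0,0,0],[0,0,0]],"claw":[0.8,0.8,0.8]}'|grep -E "pos|clock|rot"
python3 -c "
from h import *
plan([.4521,-.0272,.1325],down(-.062,-.7)); print(np.round(arm.observe()['joints'],2))
snap('wrist','d3')"
python3 canb.py d3
```

```text
clock: 42.45
position: [0.449, -0.0294, 0.2004]
ee_rot: [-2.953, 0.091, 0.986]
clock: 42.75
position: [0.4485, -0.0286, 0.2002]
ee_rot: [-2.923, 0.088, 1.066]
turn dr units [-0.05 -0.01  0.04] slide before turn [ 0.154 -0.004  0.165] after turn [ 0.154 -0.005  0.165] pos [ 0.4485 -0.0286  0.2002] F [-0.7  0.8  0.3] w 73.9 t 42.8
[ 0.37  0.73 -0.65  1.49  0.18  1.73 -1.95]
d3 guess [260.  62.] [261.5  62. ] [124.  45.] [[261.5, 0.0], [261.5, 124.0]] [array([ 0.4882, -0.0294]), array([ 0.3703, -0.0216])] len 0.1181 yaw -0.066
```

```bash
python3 -m pendant '{"slide":[[0.06,-0.005,0.07],[0.06,0,0.07],[0.06,0,0.07],[0.06,0,0.07],[0.06,0,0.07],[0.06,0,0.07],[0.035,0,0.035],[0.017,0,0.016],[0,0,0],[0,0,0]],"dr":[[-0.05,0,0.04],[0,0,0],[0,0,0],[0,0,0],[0,0,0],[0,0,0],[0,0,0],[0,0,0],[0,0,0],[0,0,0]],"claw":[0.8,0.8,0.8,0.8,0.8,0.8,0.8,0.8,0.8,0.8]}'|grep -E "pos|clock|force"
python3 -c "
from h import *
plan([.4521,-.0272,.0125],down(-.062,-.7))"
python3 -m pendant '{"slide":[[0,0,0],[0,0,0],[0,0,0],[0,0,0],[0,0,0],[0,0,0],[0,0,0],[0,0,0]],"dr":[[0,0,0],[0,0,0],[0,0,0],[0,0,0],[0,0,0],[0,0,0],[0,0,0],[0,0,0]],"claw":[0.2,0.2,0.2,0.2,0.2,0.2,0.2,0.2]}' 35|grep -E "pos|clock|force|wid"
```

```text
clock: 43.8
position: [0.4528, -0.0266, 0.0144]
force: [0.4, -0.3, 0.3]
gripper_force: 0.0
turn dr units [-0.   -0.02  0.  ] slide before turn [0.002 0.002 0.006] after turn [0.002 0.002 0.006] pos [ 0.4528 -0.0266  0.0144] F [ 0.4 -0.3  0.3] w 73.5 t 43.8
clock: 44.6
position: [0.4522, -0.0268, 0.0134]
force: [0.3, 0.4, -0.2]
width: 0.349
gripper_force: 35.0
```

```bash
python3 -m pendant '{"slide":[[-0.03,0,-0.036],[-0.086,0,-0.102],[-0.086,-0.04,-0.102],[-0.086,-0.05,-0.102],[-0.086,-0.05,-0.102],[-0.086,-0.05,-0.102],[-0.086,-0.05,-0.102],[-0.06,-0.04,-0.07],[0,0,0]],"dr":[[0,0,0],[0,0,0],[0,0,0],[0,0,0],[0,0,0],[0,0,0],[0,0,0],[0,0,0],[0,0,0]],"claw":[0.2,0.2,0.2,0.2,0.2,0.2,0.2,0.2,0.2]}'|grep -E "pos|clock|force|wid"
python3 -m pendant '{"slide":[[0,0,0],[0,0,0],[0,0,0],[0,0,0],[0,0,0],[0,0,0],[0,0,0],[0,0,0],[0,0,0],[0,0,0]],"dr":[[-0.647,0,-0.768],[-0.647,0,-0.768],[-0.647,0,-0.768],[-0.647,0,-0.768],[-0.647,0,-0.768],[-0.647,0,-0.768],[-0.647,0,-0.768],[-0.647,0,-0.768],[-0.647,0,-0.768],[-0.647,0,-0.768]],"claw":[0.2,0.2,0.2,0.2,0.2,0.2,0.2,0.2,0.2,0.2]}'|grep -E "pos|clock|force|wid"
python3 -m pendant '{"slide":[[0,0,0],[0,0,0],[0,0,0],[0,0,0],[0,0,0],[0,0,0]],"dr":[[-0.647,0,-0.768],[-0.647,0,-0.768],[-0.647,0,-0.768],[-0.647,0,-0.768],[-0.647,0,-0.768],[0,0,0]],"claw":[0.2,0.2,0.2,0.2,0.2,0.2]}'|grep -E "pos|clock|force|wid"
python3 -c "
from h import *
plan([.5,.1,.3],down(1.745,-.7)); print(np.round(arm.observe()['joints'],2))"
```

```text
clock: 45.5
position: [0.4574, 0.0599, 0.2998]
force: [-0.3, -0.2, -1.4]
width: 0.344
gripper_force: 35.0
clock: 46.5
position: [0.4568, 0.0569, 0.2951]
force: [0.1, -0.0, -0.8]
width: 0.347
gripper_force: 35.0
clock: 47.1
position: [0.4556, 0.0569, 0.2958]
force: [0.3, -0.7, -1.1]
width: 0.347
gripper_force: 35.0
turn dr units [0.03 0.01 0.04] slide before turn [ 0.079  0.171 -0.085] after turn [ 0.079  0.171 -0.085] pos [0.4556 0.0569 0.2958] F [ 0.3 -0.7 -1.1] w 31.9 t 47.1
[ 0.09  0.49 -1.12  1.82  0.84  1.75 -1.06]
```

```bash
python3 -m pendant '{"slide":[[0,0,0],[0,0,0],[0,0,0],[0,0,0],[0,0,0],[0,0,0],[0,0,0],[0,0,0],[0,0,0],[0,0,0]],"dr":[[0,0.6,0],[0,0.9,0],[0,0.9,0],[0,0.9,0],[0,0.9,0],[0,0.9,0],[0,0.9,0],[0,0.9,0],[0,0.9,0],[0,0.9,0]],"claw":[0.2,0.2,0.2,0.2,0.2,0.2,0.2,0.2,0.2,0.2]}'|grep -E "pos|clock|force|wid"
python3 -m pendant '{"slide":[[0,0,0],[0,0,0],[0,0,0],[0,0,0],[0,0,0],[0,0,0],[0,0,0]],"dr":[[0,0.9,0],[0,0.9,0],[0,0.9,0],[0,0.9,0],[0,0.79,0],[0,0,0],[0,0,0]],"claw":[0.2,0.2,0.2,0.2,0.2,0.2,0.2]}'|grep -E "pos|clock|force|wid"
python3 - <<'E'
from h import *
h=np.array([-.174,.985,0]); peg=np.array([.6597,.1263,0]); R=down(1.745,.871)
g=peg-.0085*h; T=g+R.apply([0,0,.019]); print(T)
plan([T[0],T[1],.25],R); print(np.round(arm.observe()['joints'],2))
E
```

```text
clock: 48.1
position: [0.4577, 0.0559, 0.2959]
force: [-0.4, -0.3, -1.4]
width: 0.348
gripper_force: 35.0
clock: 48.8
position: [0.4573, 0.0566, 0.2951]
force: [0.0, 0.8, -0.5]
width: 0.351
gripper_force: 35.0
[ 0.65865982  0.13224201 -0.01223718]
turn dr units [-0.    0.   -0.01] slide before turn [-0.029  0.705  0.198] after turn [-0.03   0.705  0.198] pos [0.4573 0.0566 0.2951] F [ 0.   0.8 -0.5] w 32.3 t 48.8
[ 1.11  0.7  -1.23  1.77 -0.22  1.22  0.19]
```

```bash
python3 -m pendant '{"slide":[[-0.004,0.117,0.03],[-0.005,0.117,0.03],[-0.005,0.117,0.03],[-0.005,0.118,0.036],[-0.005,0.118,0.036],[-0.005,0.118,0.036],[0,0,0],[0,0,0],[0,0,0]],"dr":[[0,0,0],[0,0,0],[0,0,0],[0,0,0],[0,0,0],[0,0,0],[0,0,0],[0,0,0],[0,0,0]],"claw":[0.2,0.2,0.2,0.2,0.2,0.2,0.2,0.2,0.2]}'|grep -E "pos|clock|force|wid"
cat > chk.py <<'E'
from h import *
plan([.6587,.1322,.25],down(1.745,.871))
o=arm.observe(); R=Rn.from_rotvec(o["ee_rot"]); g=o["position"]-R.apply([0,0,.019])
h=np.array([-.174,.985,0]); n=np.array([.985,.174,0]); ax=g+.0085*h
ct,t=snap("top","t11"); c,im=snap("side","s11")
print("grasp",g,"axis",ax)
hsv=cv2.cvtColor(t,cv2.COLOR_BGR2HSV); m=(hsv[:,:,1]<45)&(hsv[:,:,2]>150); cl=proj(ct,ax+[0,0,.045]); print("top pred closed",cl)
for b in blobs(m,cl,40)[:2]: print(np.round(b[0],1),b[1],rect(b[2]))
hsv=cv2.cvtColor(im,cv2.COLOR_BGR2HSV); m=(hsv[:,:,1]<45)&(hsv[:,:,2]>110)
for z in(-.095,-.06,-.02,.045):
    P=np.array([proj(c,ax+[0,0,z]+a*.016*h+b*.016*n) for a in(1,-1) for b in(1,-1)]); r=int(P[:2,1].mean())-3; x0=int(P[:,0].min())-10; xs=np.nonzero(m[r,x0:x0+36])[0]+x0
    print(z,"rows",P[:,1].round(1),"cols",P[:,0].min().round(1),P[:,0].max().round(1),"seen row",r,xs.min() if len(xs) else None,xs.max() if len(xs) else None,len(xs))
x0=int(proj(c,ax)[0]); print("col profile rows at axis",[ (r,int(m[r,x0-12:x0+14].sum())) for r in range(195,260,4)])
E
python3 chk.py
```

```text
clock: 49.7
position: [0.6578, 0.1335, 0.2517]
force: [-0.7, -0.4, -1.2]
width: 0.347
gripper_force: 35.0
turn dr units [-0.    0.02  0.02] slide before turn [-0.007  0.002  0.   ] after turn [-0.007  0.002  0.   ] pos [0.6578 0.1335 0.2517] F [-0.7 -0.4 -1.2] w 31.9 t 49.7
grasp [0.66031948 0.11919831 0.26398889] axis [0.65884048 0.12757081 0.26398889]
top pred closed [236.01101669 149.2865151 ]
[237.  147.9] 155 ((239.30001831054688, 147.60000610351562), (12.969194412231445, 19.677398681640625), 63.43495178222656)
[240.4 159.4] 48 ((240.01376342773438, 159.54586791992188), (4.501783847808838, 11.206568717956543), 73.3007583618164)
-0.095 rows [195.6 195.5 188.3 188.3] cols 208.5 219.8 seen row 192 198 218 17
-0.06 rows [186.8 186.8 179.6 179.6] cols 207.8 219.3 seen row 183 197 218 19
-0.02 rows [176.4 176.4 169.2 169.2] cols 206.9 218.7 seen row 173 207 231 19
0.045 rows [158.6 158.6 151.5 151.5] cols 205.5 217.6 seen row 155 200 224 24
col profile rows at axis [(195, 16), (199, 4), (203, 3), (207, 3), (211, 3), (215, 3), (219, 2), (223, 3), (227, 3), (231, 2), (235, 12), (239, 13), (243, 12), (247, 12), (251, 13), (255, 12), (259, 12)]
```

```bash
python3 -m pendant '{"slide":[[-0.051,0,0.043],[-0.051,0,0.043],[-0.04,0,0.034],[-0.04,0,0.034],[-0.04,0,0.034],[-0.04,0,0.034],[-0.04,0,0.034],[-0.03,0,0.025],[0,0,0],[0,0,0]],"dr":[[0,0,0],[0,0,0],[0,0,0],[0,0,0],[0,0,0],[0,0,0],[0,0,0],[0,0,0],[0,0,0],[0,0,0]],"claw":[0.2,0.2,0.2,0.2,0.2,0.2,0.2,0.2,0.2,0.2]}'|grep -E "pos|clock|force|wid"
python3 -c "
from h import *
plan([.6587,.1322,.1008],down(1.745,.871))"
python3 -m pendant '{"slide":[[-0.015,0,0.013],[-0.015,0,0.013],[0,0,0]],"dr":[[0,0,0],[0,0,0],[0,0,0]],"claw":[0.2,0.2,0.2]}'|grep -E "pos|force: \["
```

```text
clock: 50.8
position: [0.6585, 0.1337, 0.1202]
force: [-0.0, 0.5, -0.6]
width: 0.344
gripper_force: 35.0
turn dr units [-0.   -0.    0.01] slide before turn [-0.053 -0.     0.038] after turn [-0.053 -0.     0.038] pos [0.6585 0.1337 0.1202] F [-0.   0.5 -0.6] w 31.7 t 50.8
position: [0.658, 0.1333, 0.1071]
force: [-0.7, 0.2, -0.4]
```

```bash
python3 -m pendant '{"slide":[[-0.012,0,0.01],[0,0,0]],"dr":[[0,0,0],[0,0,0]],"claw":[0.2,0.2]}'|grep -E "pos|force: \["
python3 -m pendant '{"slide":[[-0.004,0,0.0035],[0,0,0]],"dr":[[0,0,0],[0,0,0]],"claw":[0.2,0.2]}'|grep -E "pos|force: \["
```

```text
position: [0.6582, 0.1335, 0.1028]
force: [-0.2, 0.2, -0.1]
position: [0.6585, 0.1339, 0.1025]
force: [-0.3, -0.5, 3.2]
```

```bash
python3 -m pendant '{"slide":[[-0.004,0,0.0035],[0,0,0]],"dr":[[0,0,0],[0,0,0]],"claw":[0.2,0.2]}'|grep -E "pos|force: \["
```

```text
position: [0.6586, 0.1341, 0.1025]
force: [-3.4, -4.4, 12.2]
```

```bash
python3 -m pendant '{"slide":[[0,0,0],[0,0,0],[0,0,0],[0,0,0],[0,0,-0.05],[0,0,-0.1],[0,0,-0.15],[0,0,-0.15],[0,0,-0.15],[0,0,-0.1]],"dr":[[0,0,0],[0,0,0],[0,0,0],[0,0,0],[0,0,0],[0,0,0],[0,0,0],[0,0,0],[0,0,0],[0,0,0]],"claw":[0.65,0.65,0.65,0.65,0.65,0.65,0.65,0.65,0.65,0.65]}'|grep -E "pos|clock|force|wid"
python3 -m pendant '{"slide":[[0.06,-0.1,-0.06],[0.06,-0.1,-0.06],[0.06,-0.1,-0.06],[0.06,-0.1,-0.06],[0.06,-0.1,-0.06],[0.06,-0.1,-0.06],[0,0,0],[0,0,0]],"dr":[[0,0,0],[0,0,0],[0,0,0],[0,0,0],[0,0,0],[0,0,0],[0,0,0],[0,0,0]],"claw":[0.65,0.65,0.65,0.65,0.65,0.65,0.65,0.65]}'|grep -E "pos|clock|force|wid"
python3 - <<'E'
from h import *
ct,t=snap("top","t12"); cs,s=snap("side","s12")
h=np.array([-.152,.988,0]); n=np.array([.988,.152,0])
for b in([.6346,.2944,.018],[.6597,.1263,.018]):
  for nm,c,im in(("top",ct,t),("side",cs,s)):
    P=np.array([proj(c,np.array(b)+[0,0,z]+i*.016*h+j*.016*n) for z in(0,.14) for i in(1,-1) for j in(1,-1)]); print(nm,"pred cols",P[:,0].min().round(1),P[:,0].max().round(1),"rows",P[:,1].min().round(1),P[:,1].max().round(1))
    hsv=cv2.cvtColor(im,cv2.COLOR_BGR2HSV); m=(hsv[:,:,1]<50)&(hsv[:,:,2]>110)
    for q in blobs(m,P.mean(0),40)[:1]: 
        ys,xs=np.nonzero(q[2]); print(np.round(q[0],1),q[1],"cols",xs.min(),xs.max(),"rows",ys.min(),ys.max(),np.round(rect(q[2])[1],1),rect(q[2])[2])
o=arm.observe(); print(o["position"],o["force"])
cv2.imwrite("pics/fin.png",np.vstack([cv2.resize(s[80:300,120:380],(520,440)),cv2.resize(t[125:215,180:400],(520,160))]))
E
```

```text
clock: 52.7
position: [0.6873, -0.0285, 0.2383]
force: [-0.3, 1.1, -0.3]
width: 0.65
gripper_force: 0.0
clock: 53.5
position: [0.5111, -0.0697, 0.3882]
force: [0.1, 0.3, -0.0]
width: 0.648
gripper_force: 0.0
top pred cols 184.8 201.9 rows 159.7 175.7
[192.2 167.5] 149 cols 185 200 rows 161 174 [14.6 12.6] 75.96376037597656
side pred cols 202.8 217.7 rows 231.9 272.7
[212.4 232.4] 929 cols 203 221 rows 190 272 [17.3 82.7] 5.710593223571777
top pred cols 234.3 246.9 rows 152.5 169.2
[239.6 160.6] 134 cols 234 245 rows 154 168 [14.3  9.6] 78.69007110595703
side pred cols 208.4 221.7 rows 190.6 230.0
[212.4 232.4] 929 cols 203 221 rows 190 272 [17.3 82.7] 5.710593223571777
[ 0.51134253 -0.0689384   0.38707076] [-0.64373536  0.67777397 -0.31770236]
```

View pics/fin.png

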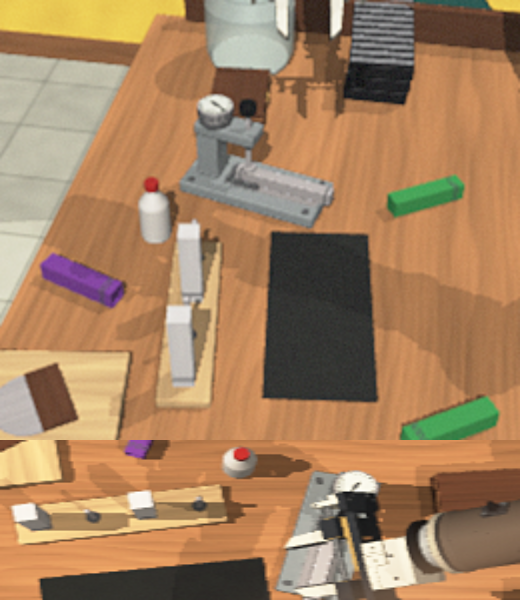

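The final view shows both canisters upright on their own pegs with their rims on the board (rows match the predicted seated outline). The bar lies under the lowered foot, the bystanders are in place and the arm is clear.

```bash
python3 -c "
from cell import arm
print(arm.sign_off())"
```

```text
the job is handed in; nothing more can be done
None
```

I handed the job in at about 54 s on the robot's clock: the two canisters present hang mouth-down on pegs 3 and 1 with rims on the board, and the bar lies in the channel under the lowered foot with the dial's zero mark within about 1° of the pointer tip.

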